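# Sort the dumpling bench

### The job

Clear the dumpling bench for the next batch: stand both steel ring cutters in the round steel pan, both spice jars in the long white tray and the wooden dough press in the square wooden tray, each upright and flat on the floor of its tray. Set the glass jars down gently, and leave the oil bottle and the small white cup standing where they are.

Things in the scene. Friction and masses are not known exactly. Their poses are not given: they have to be found in the camera images.
- cutter_large_mid (a point): Large ring cutter: a plain stainless steel tube, open at top and bottom, 62 mm outside diameter, 50 mm tall, wall 2.5 mm, about 70 g, standing upright on the bench. The point is its centre, half-way up, 25 mm above its underside; z is its axis.
- cutter_small_mid (a point): Small ring cutter: the same kind of open steel tube, 44 mm outside diameter, 50 mm tall, wall 2.5 mm, about 70 g, standing upright. The point is its centre, 25 mm above its underside; z is its axis.
- jar_tall_mid (a point): Tall spice jar: closed straight clear glass jar with dull brown contents and a flat steel cap of the same diameter, 42 mm diameter, 78 mm tall (the cap is the top 18 mm), about 140 g, standing upright. The point is its centre, 39 mm above its underside; z is its axis.
- jar_short_mid (a point): Short spice jar: the same kind of closed straight jar, 56 mm diameter, 60 mm tall (the cap is the top 18 mm), about 160 g, standing upright. The point is its centre, 30 mm above its underside; z is its axis.
- press_mid (a point): Wooden dough press: turned pale wood, 80 mm tall, standing upright on a foot of 50 mm diameter and 12 mm height that tapers (by 20 mm height) to a straight round handle of 26 mm diameter up to 58 mm, with a 34 mm knob above it; about 120 g. The point is its centre, 40 mm above its underside, on the handle; z is its axis.
- round_pan: Round steel pan, the place of the two ring cutters: 188 mm outside diameter with a low upright lip, 16 mm high and 4 mm thick; inside diameter 180 mm, floor 4 mm thick. Fixed to the bench. Origin: centre of its underside, on the bench.
- long_tray: Long white plastic tray, the place of the two spice jars: 90 mm (its x) by 180 mm (its y) outside, lip 16 mm high and 5 mm thick, inside 80 by 170 mm, floor 5 mm thick. Fixed, turned by some angle. Origin: centre of its underside, on the bench; its y axis runs along its length.
- square_tray: Square wooden tray, the place of the dough press: 125 by 125 mm outside, lip 16 mm high and 7 mm thick, inside 111 by 111 mm, floor 7 mm thick. Fixed, turned by some angle. Origin: centre of its underside, on the bench; x and y along its sides.
- oil_bottle_mid (a point): Green glass oil bottle with a black cap, 48 mm diameter, 125 mm tall, standing loose between the trays: to be left where it stands. The point is on its axis, 62.5 mm above the bench.
- cup_mid (a point): Small open white ceramic cup without a handle, 56 mm across the rim, 55 mm tall, standing loose between the trays: to be left where it stands. The point is on its axis, 27.5 mm above the bench.

How it is judged:
At the end, for the whole second after the job is handed in: Cutters in the round pan, jars in the long tray, press in the square tray: each upright (0.15 rad), flat on the tray floor (within 6 mm), released and at rest (under 0.03 m/s); oil bottle and white cup upright, within 30 mm of where they stood (horizontal distance between each of cutter_large_mid, cutter_small_mid and round_pan below 0.08 m and height (world z) of cutter_large_mid between 0.023 and 0.035 m and angle between each of cutter_large_mid, cutter_small_mid, jar_tall_mid, jar_short_mid, press_mid's own z axis and vertical below 0.15 rad and height (world z) of cutter_small_mid between 0.023 and 0.035 m and x of jar_tall_mid in the frame of long_tray between -0.04 and 0.04 m and y of jar_tall_mid in the frame of long_tray between -0.08 and 0.08 m and height (world z) of jar_tall_mid between 0.038 and 0.05 m and x of jar_short_mid in the frame of long_tray between -0.04 and 0.04 m and y of jar_short_mid in the frame of long_tray between -0.08 and 0.08 m and height (world z) of jar_short_mid between 0.029 and 0.041 m and x of press_mid in the frame of square_tray between -0.052 and 0.052 m and y of press_mid in the frame of square_tray between -0.052 and 0.052 m and height (world z) of press_mid between 0.041 and 0.053 m and distance of each of oil_bottle_mid, cup_mid from where it was at the start of the episode below 0.03 m and angle between each of oil_bottle_mid, cup_mid's own z axis and vertical below 0.2 rad and linear speed of each of cutter_large, cutter_small, jar_tall, jar_short, press below 0.03 m/s); the robot touches nothing.
It fails at once if the tall jar was banged or dropped into the tray (over 60 N) (contact force between jar_tall and long_tray above 60 N).
It fails at once if the short jar was banged or dropped into the tray (over 60 N) (contact force between jar_short and long_tray above 60 N).
It fails at once if the oil bottle was knocked over or pushed more than 30 mm (distance of oil_bottle_mid from where it was at the start of the episode above 0.03 m or angle between oil_bottle_mid's own z axis and vertical above 0.4 rad).
It fails at once if the white cup was knocked over or pushed more than 30 mm (distance of cup_mid from where it was at the start of the episode above 0.03 m or angle between cup_mid's own z axis and vertical above 0.4 rad).
It also fails if it takes over 131 s, if anything falls off the work surface, if the arm or the gripper's body presses on something with over 40 N, if the wrist force passes 120 N, or if a joint passes its speed limit or range.

### The arm

A 7-joint arm with a two-finger parallel gripper is mounted at the origin on the work surface. World frame = base frame: x ahead of the robot, y to its left, z up, the work surface at z = 0. Lengths are in m, angles in rad, forces in N, time in s.
With the tool pointing down it reaches from about 0.425 to 0.925 m from the base axis. Payload 6.8 kg.
Tool frame: the origin (TCP) lies at the very end of the fingers, on their centre line; the grasp point (between the pads) lies 19 mm behind it (tcp_to_grasp is the distance from the TCP to the grasp point, in m); z points along the fingers, y is the direction in which the jaws open and shut (so a half turn about z gives the same grasp; the last joint's range is limited). The gripper opens to 85 mm and grips with 20 to 120 N. Pads are 22 mm wide; open, the fingers measure 114 mm over their backs; the gripper's body (76 mm by 85 mm) begins 54 mm behind the grasp point. The pads swing forward as they close: fully open they stand 13 mm farther back than shut.
Start: joints at [1.178, 0.477, 0.022, 1.555, -0.011, 1.109, -0.083], TCP at [0.19, -0.648, 0.197] pointing down, gripper open.
Joint ranges: [-2.96, 2.96], [-0.34, 2.1], [-1.41, 1.46], [0.24, 2.44], [-1.37, 4.51], [0.17, 1.92], [-2.96, 2.96]. Speed limits (rad/s): [2.39, 2.39, 3.14, 3.14, 3.14, 3.14, 3.14].

### API

Orientations are given as a unit quaternion [w, x, y, z].
In Python, from station import * gives the robot as it stands.
- The arm moves only by the tool apply_moves, never from a script. Its argument "increments" is one flat list of numbers, 5 for each row, row after row: the finger opening in mm, from 0 to 85.4, then the shift along the tool's x, y, z in mm, then the turn about the tool's z in degrees. In form: [claw, tx, ty, tz, roll, claw, tx, ty, tz, roll, ...]. A call has 1 to 12 rows; each row shifts and turns the pose as measured when the row begins, along the tool's axes as they then stand; what a row does not reach is not made up. A row lasts 1/8 s, in which the tool goes at most 62.5 mm and 10.7 degrees, less where a joint would pass 70% of its speed; a pose out of reach is approached as far as the arm can. A call with a gripper value outside its range is refused whole. The fingers move at their own pace and stop on an object; "squeeze" is the grip in N (left out, the last holds). Time passes only in rows, so rows that do not move let the fingers close. It gives the time, the measured TCP pose, the force and the opening at its end, in the units of the state.
- get_obs(): the state, without advancing time (a new reading comes with each control period).
- read_camera(name): name is "scene" or "top"; returns (picture, depth): 384x512x3 uint8, blue, green, red; 384x512 float32, m along the optical axis (not along the pixel's ray), 0 where there is no reading.
- get_calibration(name): a dict with "mtx" (3x3 intrinsics, pixels), "camera_from_world" (4x4, takes a point from world to camera coordinates). Camera axes: x right, y down, z forward; pixel columns grow to the right and rows downward; lengths in m; the calibration is good to about 2 mm. A picture is of the moment at which its call begins. get_calibration takes no time and is no camera call.
- hand_in(): hands the job in, once; it reports no verdict.
Trained networks look in the newest picture that a camera, given by its name, has taken for a name from the list of things; names that differ only in an ending like _2 or _b are one class to them, and where a whole thing is asked for, a point or a joint stands for the part that bears it (a point fixed in the world has none). Each returns a list of dicts, best first, with "p" (0 to 1); they miss things now and then, are a little off and sometimes report something else, mostly with a low value. They report only what shows in the picture. A call takes as long as a camera call.
- outline_of(camera, thing): "pixels" (384x512 bool, what is visible of it) and "extent" ([centre column, centre row, width, height] in pixels, round what is visible of it).
The state is a dict: "t": time; "q": joint angles; "joint_vel": joint speeds; "joint_torque": joint torques, N m; "eef_pos": TCP position; "tool_rot": TCP orientation; "contact_force": force on the tool from outside, world axes, zero at the start; "torque": the same for the moment, N m; "gripper_width": opening from 0.0 (shut) to 1.0 (fully open).
Only numpy, scipy, OpenCV 4.12 (cv2) and the standard library are available. Lean on these libraries where they do the work, as an engineer would, in place of code of your own. Each camera call takes 0.05 s, during which the arm holds its last target.

## Working session

There is one attempt and no reset: what is moved stays moved. The work goes in short steps, Python scripts to look and compute and a tool call to move; the robot and the scene stay as the last step left them, time stands still between calls to the robot, and variables do not carry over. Pictures are saved under pics/ and viewed, and the job is handed in when it is done.

Besides the shell and the picture viewer there is one more tool, called after ">>>" by a JSON object that holds its "fn" and its "kwargs". apply_moves: Moves the arm, as the interface text tells. Its arguments: {"type":"object","properties":{"increments":{"type":"array"},"squeeze":{"type":"number"}},"required":["increments"]}

```bash
ls; mkdir -p pics; python3 - <<'E'
from station import *
import cv2
o=get_obs()
print({k:(v if not hasattr(v,'round') else v) for k,v in o.items()})
for n in("scene","top"):
    p,d=read_camera(n); cv2.imwrite(f"pics/{n}0.png",p)
    print(n,get_calibration(n))
E
```

```text
pics
{'t': 0.0, 'q': array([ 1.17788607,  0.47779443,  0.02232308,  1.55647532, -0.01151578,
        1.10931212, -0.08315604]), 'joint_vel': array([-4.83617422e-04,  9.30510385e-04,  8.33806492e-06,  2.38824619e-03,
       -9.16675094e-04,  7.25843501e-04,  3.91971466e-04]), 'joint_torque': array([-8.97264945e-04, -5.96456265e+01,  1.60772033e+00, -2.81201577e+01,
        1.25164585e-02,  9.48095578e-03, -4.98522738e-06]), 'eef_pos': array([ 0.18946343, -0.64716185,  0.19571919]), 'tool_rot': array([-9.11208746e-04,  9.89878995e-01,  1.41910917e-01, -1.89806097e-04]), 'contact_force': array([0.74777131, 0.51999568, 0.36349195]), 'torque': array([ 0.03339029,  0.07734941, -0.0437097 ]), 'gripper_width': 0.9978469530567969}
scene {'mtx': array([[412.95080274,   0.        , 251.80850122],
       [  0.        , 412.95080274, 191.83598212],
       [  0.        ,   0.        ,   1.        ]]), 'camera_from_world': array([[-0.78609461,  0.6180425 ,  0.00887336,  0.39662813],
       [ 0.48631603,  0.62728364, -0.60828608, -0.20186553],
       [-0.38151276, -0.47385515, -0.79366826,  1.11031706],
       [ 0.        ,  0.        ,  0.        ,  1.        ]])}
top {'mtx': array([[360.77042812,   0.        , 249.67562612],
       [  0.        , 360.77042812, 196.04502182],
       [  0.        ,   0.        ,   1.        ]]), 'camera_from_world': array([[-0.01268666, -0.99946515, -0.03014084,  0.02050485],
       [-0.99252898,  0.01624528, -0.12092277,  0.52167525],
       [ 0.12134774,  0.02838155, -0.99220422,  0.79457358],
       [ 0.        ,  0.        ,  0.        ,  1.        ]])}
```

View pics/scene0.png

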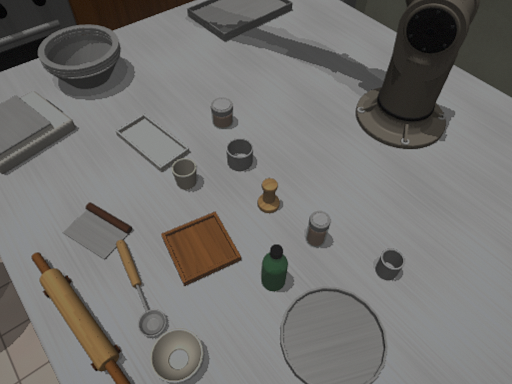

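View pics/top0.png

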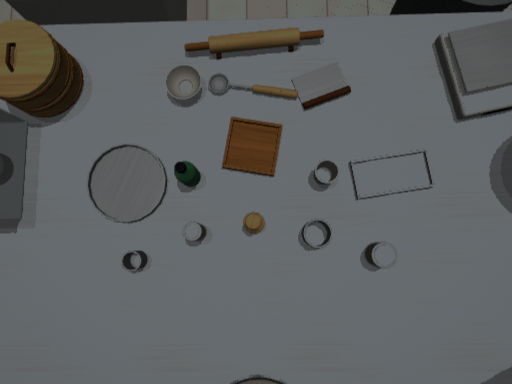

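Scene view: pan at (333,337), square tray (201,247), long tray (152,142), tall jar (318,228), short jar (222,112), large cutter (240,154), small cutter (390,264), press (268,195), oil bottle (274,270), cup (185,173). The top view shows the same things, without the arm in the way.

```bash
cat > h.py <<'E'
from station import *
import cv2, numpy as np
def cloud(n,d,mask):
    c=get_calibration(n);K=c["mtx"];T=np.linalg.inv(c["camera_from_world"])
    v,u=np.nonzero(mask&(d>0));z=d[v,u]
    P=np.stack([(u-K[0,2])*z/K[0,0],(v-K[1,2])*z/K[1,1],z,np.ones_like(z)])
    return (T@P)[:3].T
def ray(n,u,v,zw):
    c=get_calibration(n);K=c["mtx"];T=np.linalg.inv(c["camera_from_world"])
    r=T[:3,:3]@np.linalg.solve(K,[u,v,1.]);o=T[:3,3]
    return o+r*(zw-o[2])/r[2]
def proj(n,p):
    c=get_calibration(n);q=c["camera_from_world"]@np.r_[p,1];q=c["mtx"]@q[:3];return q[:2]/q[2]
H=dict(cutter_large_mid=(.05,62),cutter_small_mid=(.05,44),jar_tall_mid=(.078,42),jar_short_mid=(.06,56),press_mid=(.08,34),oil_bottle_mid=(.125,48),cup_mid=(.055,56),round_pan=(.016,188),long_tray=(.016,0),square_tray=(.016,0))
def look(things=H,cams=("top","scene"),save=None):
    for n in cams:
        p,d=read_camera(n)
        if save: cv2.imwrite(f"pics/{n}{save}.png",p)
        for t in things:
            r=outline_of(n,t)
            if not r: print(n,t,None);continue
            for a in r[:2]:
                m=a["pixels"].astype(bool)
                P=cloud(n,d,m)
                if len(P)<5: print(n,t,a["p"],"few");continue
                zt=np.percentile(P[:,2],97)
                top=P[P[:,2]>zt-.01]
                c,rad=cv2.minEnclosingCircle((top[:,:2]*1000).astype(np.float32))
                lo=np.percentile(top[:,:2],2,axis=0);hi=np.percentile(top[:,:2],98,axis=0)
                rr=cv2.minAreaRect((P[:,:2]*1000).astype(np.float32))
                print(n,t,"p%.2f"%a["p"],np.round(a["extent"]),"ztop %.3f zlo %.3f"%(zt,np.percentile(P[:,2],3)),"circ",np.round(c,0),round(rad),"mid",np.round((lo+hi)*500),"rect",np.round(rr[0]),np.round(rr[1]),round(rr[2],1))
E
python3 - <<'E'
from h import *
look()
E
```

```text
top cutter_large_mid p0.83 [317. 235.  28.  29.] ztop 0.051 zlo -0.002 circ [ 435. -135.] 31 mid [ 433. -135.] rect [ 433. -141.] [74. 58.] 86.7
top cutter_small_mid p0.68 [136. 262.  33.  20.] ztop 0.051 zlo 0.002 circ [380. 278.] 22 mid [379. 278.] rect [379. 277.] [45. 39.] 89.7
top jar_tall_mid p0.84 [195. 231.  24.  18.] ztop 0.081 zlo -0.000 circ [442. 137.] 21 mid [442. 137.] rect [443. 147.] [60. 46.] 71.6
top jar_short_mid p0.90 [379. 255.  34.  28.] ztop 0.063 zlo 0.007 circ [ 386. -274.] 28 mid [ 385. -273.] rect [ 391. -276.] [55. 66.] 58.7
top jar_short_mid p0.26 [326. 171.  28.  28.] ztop 0.056 zlo 0.003 circ [ 572. -160.] 28 mid [ 572. -160.] rect [ 572. -159.] [54. 53.] 86.4
top press_mid p0.55 [253. 225.  22.  19.] ztop 0.079 zlo 0.011 circ [462.   6.] 17 mid [462.   5.] rect [461.   5.] [44. 46.] 89.3
top oil_bottle_mid p0.97 [187. 174.  27.  26.] ztop 0.126 zlo 0.017 circ [573. 155.] 11 mid [572. 154.] rect [570. 153.] [39. 47.] 39.4
top cup_mid p0.95 [328. 172.  24.  25.] ztop 0.056 zlo 0.003 circ [ 572. -160.] 28 mid [ 572. -160.] rect [ 572. -159.] [54. 53.] 86.
[... 1387 characters left out ...]
78.] [93. 59.] 62.6
scene round_pan p0.73 [335. 335. 106.  96.] ztop 0.017 zlo 0.002 circ [563. 308.] 96 mid [565. 308.] rect [553. 300.] [185. 196.] 51.9
scene long_tray p0.68 [153. 141.  77.  58.] ztop 0.018 zlo 0.002 circ [ 574. -297.] 117 mid [ 575. -316.] rect [ 568. -308.] [101. 243.] 9.0
scene long_tray p0.30 [269. 194.  26.  37.] ztop 0.079 zlo 0.003 circ [464.   6.] 17 mid [464.   8.] rect [462.   2.] [59. 47.] 54.7
scene square_tray p0.70 [200. 248.  81.  73.] ztop 0.018 zlo 0.005 circ [647.  10.] 86 mid [648.   9.] rect [643.   2.] [140. 130.] 79.4
scene square_tray p0.21 [266. 194.  24.  37.] ztop 0.079 zlo 0.005 circ [464.   7.] 17 mid [464.   7.] rect [453.  -5.] [80. 46.] 42.2
```

>>> {"fn": "apply_moves", "kwargs": {"increments": [85,0,0,0,-9.2,85,0,0,0,-9.2,85,0,0,0,-9.2,85,0,0,0,-9.2,85,0,0,0,-9.2,85,0,0,0,-9.2,85,0,0,0,-9.2,85,0,0,0,-9.2], "squeeze": 30}}

```text
t: 2.2
eef_pos: [0.1895, -0.6479, 0.1967]
tool_rot: [-0.0, 0.693, 0.721, -0.0]
contact_force: [-0.1, 0.5, -0.2]
gripper_width: 0.994
```

>>> {"fn": "apply_moves", "kwargs": {"increments": [85,40,22,0,2.3,85,45,24,0,0,85,45,24,0,0,85,45,24,0,0,85,45,24,0,0,85,45,24,0,0,85,45,24,0,0,85,30,15,0,0,85,0,0,0,0,85,0,0,0,0]}}

```text
t: 3.45
eef_pos: [0.3739, -0.2991, 0.1971]
tool_rot: [0.003, 0.708, 0.707, -0.001]
contact_force: [0.2, 0.1, -0.2]
gripper_width: 0.994
```

>>> {"fn": "apply_moves", "kwargs": {"increments": [85,25,13,0,0,85,0,0,40,0,85,0,0,40,0,85,0,0,35,0,85,0,0,15,0,85,0,0,0,0]}}

```text
t: 4.2
eef_pos: [0.3862, -0.2833, 0.0648]
tool_rot: [0.005, 0.712, 0.702, -0.002]
contact_force: [0.4, -0.0, -0.2]
gripper_width: 0.996
```

```bash
cat q.py 2>/dev/null; python3 - <<'E'
from h import *
o=get_obs();print(o["q"].round(2),o["eef_pos"].round(4))
p,_=read_camera("scene");q,_=read_camera("top")
cv2.imwrite("pics/a1.png",np.hstack([cv2.resize(p[40:240,120:380],(400,308)),cv2.resize(q[140:340,250:510],(400,308))]))
E
```

```text
[ 0.86  0.37 -0.43  2.11  0.25  0.69  0.25] [ 0.3862 -0.2833  0.0648]
```

View pics/a1.png

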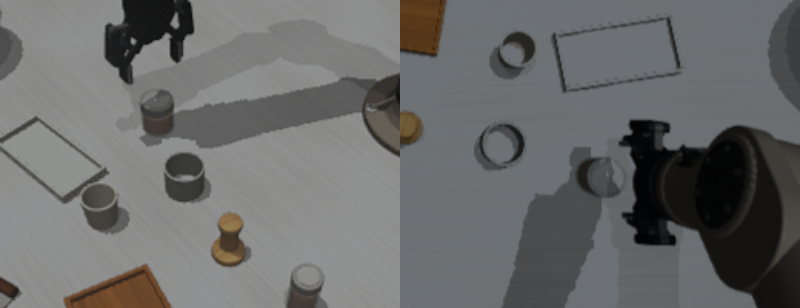

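```bash
python3 - <<'E'
from h import *
for s in(-.05,.05):print(proj("scene",[.386+s,-.283,.075]).round(),proj("scene",[.386+s,-.283,.14]).round())
print(proj("scene",[.386,-.274,.06]).round())
E
```

```text
[235.  90.] [235.  68.]
[203. 105.] [201.  84.]
[222. 104.]
```

```bash
python3 - <<'E'
from h import *
p,d=read_camera("scene");o=get_obs();e=o["eef_pos"];print(e)
for s in(-.043,.043):
  for dz in(0,.013):
    u,v=proj("scene",e+[s,0,dz]);cv2.circle(p,(int(u),int(v)),1,(0,0,255) if dz==0 else (0,255,0),-1)
cv2.imwrite("pics/a2.png",cv2.resize(p[40:140,160:290],None,fx=5,fy=5,interpolation=cv2.INTER_NEAREST))
E
```

```text
[ 0.38765004 -0.28366364  0.06649107]
```

View pics/a2.png

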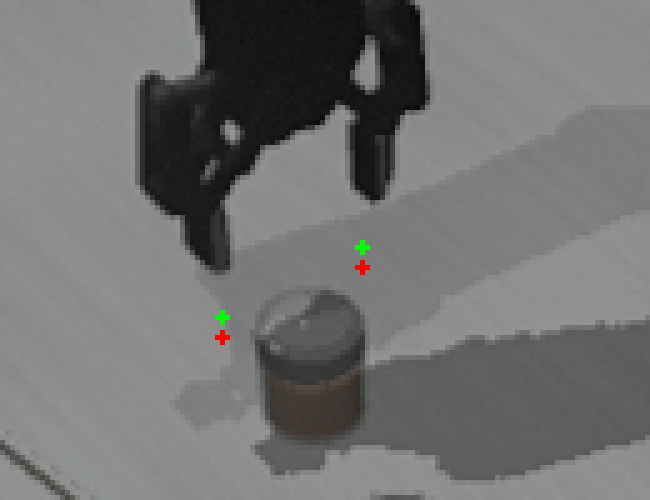

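```bash
python3 - <<'E'
from h import *
for n in("scene","top"):
    p,d=read_camera(n)
    m=p.max(axis=2)<60
    P=cloud(n,d,m); g=P[(abs(P[:,0]-.387)<.08)&(P[:,1]<-.22)&(P[:,1]>-.36)&(P[:,2]>.03)&(P[:,2]<.25)]
    for a,b in((.03,.08),(.08,.1),(.1,.12),(.12,.15),(.15,.2)):
        s=g[(g[:,2]>a)&(g[:,2]<b)]
        for sg in(-1,1):
            k=s[(s[:,0]-.387)*sg>0.01]
            if len(k)>3: print(n,a,b,sg,len(k),k.min(0).round(3),k.max(0).round(3),np.median(k,0).round(3))
print(get_obs()["eef_pos"])
E
```

```text
scene 0.03 0.08 -1 8 [ 0.37  -0.254  0.032] [ 0.377 -0.248  0.057] [ 0.375 -0.25   0.05 ]
scene 0.03 0.08 1 47 [ 0.398 -0.278  0.043] [ 0.416 -0.248  0.059] [ 0.41  -0.259  0.05 ]
scene 0.1 0.12 -1 8 [ 0.334 -0.286  0.114] [ 0.347 -0.274  0.12 ] [ 0.346 -0.281  0.118]
scene 0.1 0.12 1 4 [ 0.433 -0.277  0.118] [ 0.439 -0.273  0.12 ] [ 0.436 -0.274  0.119]
scene 0.12 0.15 -1 80 [ 0.334 -0.291  0.121] [ 0.349 -0.27   0.15 ] [ 0.345 -0.276  0.135]
scene 0.12 0.15 1 74 [ 0.431 -0.29   0.122] [ 0.446 -0.271  0.15 ] [ 0.44  -0.277  0.136]
scene 0.15 0.2 -1 240 [ 0.317 -0.293  0.151] [ 0.377 -0.262  0.2  ] [ 0.332 -0.271  0.177]
scene 0.15 0.2 1 383 [ 0.397 -0.299  0.15 ] [ 0.463 -0.262  0.2  ] [ 0.434 -0.273  0.18 ]
top 0.03 0.08 -1 46 [ 0.361 -0.291  0.033] [ 0.376 -0.249  0.062] [ 0.367 -0.256  0.057]
top 0.03 0.08 1 37 [ 0.397 -0.268  0.031] [ 0.412 -0.248  0.06 ] [ 0.405 -0.255  0.048]
top 0.12 0.15 -1 35 [ 0.332 -0.284  0.12 ] [ 0.345 -0.271  0.148] [ 0.342 -0.272  0.134]
top 0.12 0.15 1 24 [ 0.432 -0.278  0.126] [ 0.442 -0.272  0.147] [ 0.436 -0.273  0.134]
top 0.15 0.2 -1 257 [ 0.315 -0.293  0.15 ] [ 0.367 -0.263  0.2  ] [ 0.337 -0.271  0.171]
top 0.15 0.2 1 271 [ 0.404 -0.295  0.151] [ 0.459 -0.263  0.2  ] [ 0.435 -0.272  0.178]
[ 0.38776978 -0.28343462  0.06656829]
```

>>> {"fn": "apply_moves", "kwargs": {"increments": [85,9,0,0,0,85,0,0,20,0,85,0,0,10,0,85,0,0,0,0]}}

```text
t: 4.95
eef_pos: [0.39, -0.2739, 0.0382]
tool_rot: [0.009, 0.712, 0.702, -0.001]
contact_force: [-0.7, 0.1, 0.1]
gripper_width: 0.998
```

```bash
cat >> h.py <<'E'
def fingers():
    e=get_obs()["eef_pos"];print("eef",e.round(4),"q",get_obs()["q"].round(2))
    for n in("scene","top"):
        p,d=read_camera(n)
        P=cloud(n,d,p.max(axis=2)<70); Q=P-e
        for sg in(-1,1):
            k=P[(Q[:,0]*sg>.036)&(Q[:,0]*sg<.065)&(abs(Q[:,1])<.025)&(P[:,2]>.025)&(P[:,2]<e[2]+.1)]
            if len(k)>3: print(n,sg,len(k),"zmin",np.sort(k[:,2])[:6].round(3),"med",np.median(k,0).round(3))
E
python3 - <<'E'
from h import *
fingers()
p,d=read_camera("scene")
cv2.imwrite("pics/a3.png",cv2.resize(p[40:140,160:290],None,fx=5,fy=5,interpolation=cv2.INTER_NEAREST))
E
```

```text
eef [ 0.39   -0.2739  0.0382] q [ 0.82  0.41 -0.41  2.14  0.29  0.62  0.19]
scene -1 132 zmin [0.086 0.087 0.088 0.089 0.09  0.09 ] med [ 0.347 -0.265  0.114]
scene 1 123 zmin [0.089 0.09  0.091 0.091 0.092 0.093] med [ 0.441 -0.266  0.116]
top -1 107 zmin [0.084 0.085 0.085 0.086 0.086 0.087] med [ 0.34  -0.266  0.134]
top 1 81 zmin [0.095 0.096 0.096 0.096 0.097 0.098] med [ 0.438 -0.267  0.134]
```

View pics/a3.png

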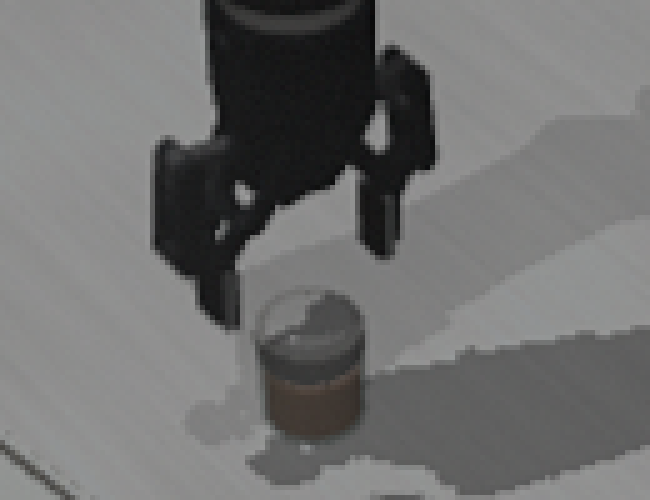

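>>> {"fn": "apply_moves", "kwargs": {"increments": [85,0,-2,20,0,85,0,0,15,0,85,0,0,5,0,85,0,0,0,0]}}

```text
t: 5.6
eef_pos: [0.3908, -0.2762, -0.0007]
tool_rot: [0.012, 0.712, 0.702, -0.0]
contact_force: [-0.5, 0.0, 0.2]
gripper_width: 0.994
```

```bash
python3 - <<'E'
from h import *
fingers()
p,d=read_camera("scene")
cv2.imwrite("pics/a4.png",cv2.resize(p[40:140,160:290],None,fx=5,fy=5,interpolation=cv2.INTER_NEAREST))
E
```

```text
eef [ 0.3908 -0.2762 -0.0007] q [ 0.78  0.48 -0.37  2.16  0.35  0.53  0.14]
scene -1 129 zmin [0.047 0.047 0.048 0.049 0.05  0.052] med [ 0.347 -0.268  0.077]
scene 1 114 zmin [0.049 0.052 0.052 0.052 0.054 0.054] med [ 0.442 -0.268  0.078]
top -1 91 zmin [0.05  0.052 0.054 0.059 0.059 0.06 ] med [ 0.339 -0.268  0.095]
top 1 65 zmin [0.056 0.059 0.059 0.059 0.059 0.061] med [ 0.437 -0.269  0.094]
```

View pics/a4.png

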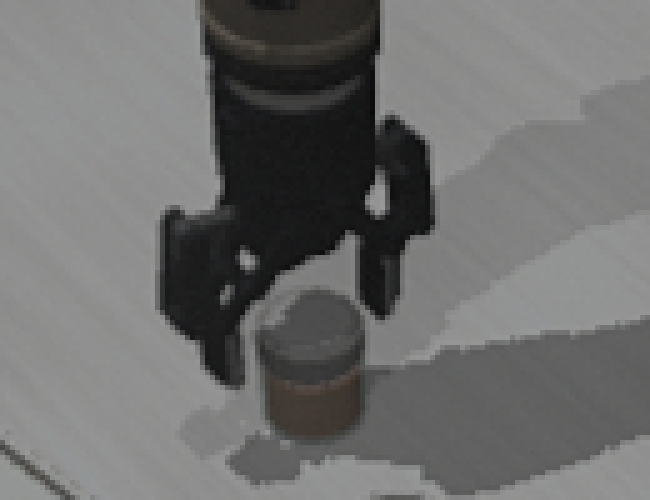

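>>> {"fn": "apply_moves", "kwargs": {"increments": [85,0,-3,12,0,85,0,0,8,0,85,0,0,0,0,40,0,0,0,0,40,0,0,0,0,40,0,0,0,0,40,0,0,0,0,40,0,0,0,0], "squeeze": 40}}

```text
t: 6.75
eef_pos: [0.3884, -0.2771, -0.0208]
tool_rot: [0.013, 0.712, 0.702, -0.0]
contact_force: [0.5, -0.0, -1.2]
gripper_width: 0.646
```

```bash
python3 - <<'E'
from h import *
print(get_obs()["gripper_width"],get_obs()["eef_pos"])
p,d=read_camera("scene")
cv2.imwrite("pics/a5.png",cv2.resize(p[40:140,160:290],None,fx=5,fy=5,interpolation=cv2.INTER_NEAREST))
E
```

```text
0.6464293063275279 [ 0.38836675 -0.27708522 -0.02084754]
```

View pics/a5.png

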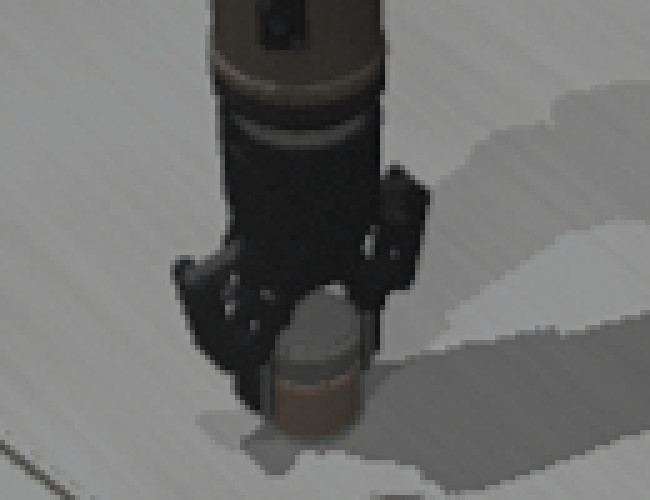

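>>> {"fn": "apply_moves", "kwargs": {"increments": [40,0,0,-15,0,40,0,0,-30,0,40,0,0,-30,0,40,-8,20,0,0,40,-14,32,0,0,40,-14,32,0,0,40,-14,32,0,0,40,-14,32,0,0,40,-8,20,0,0,40,0,0,0,0]}}

```text
t: 8.05
eef_pos: [0.5582, -0.3519, 0.0704]
tool_rot: [0.014, 0.712, 0.702, 0.0]
contact_force: [-0.3, -0.7, -2.0]
gripper_width: 0.646
```

```bash
python3 - <<'E'
from h import *
for n in("scene","top"):
    p,d=read_camera(n)
    m=outline_of(n,"long_tray")[0]["pixels"].astype(bool)
    P=cloud(n,d,np.ones_like(m)); 
    # lip points: fit rectangle to lip-height points near tray
    k=P[(P[:,2]>.011)&(P[:,2]<.024)&(abs(P[:,0]-.572)<.075)&(abs(P[:,1]+.319)<.115)]
    rr=cv2.minAreaRect((k[:,:2]*1000).astype(np.float32));print(n,len(k),rr)
print(get_obs()["eef_pos"])
p,d=read_camera("scene")
cv2.imwrite("pics/b1.png",cv2.resize(p[40:200,90:298],None,fx=3,fy=3,interpolation=cv2.INTER_NEAREST))
E
```

```text
scene 482 ((574.4444580078125, -317.5441589355469), (92.26042175292969, 182.38429260253906), 8.476472854614258)
top 409 ((571.4660034179688, -318.2024230957031), (90.29885864257812, 180.39028930664062), 8.352692604064941)
[ 0.55556172 -0.35152572  0.06964048]
```

View pics/b1.png

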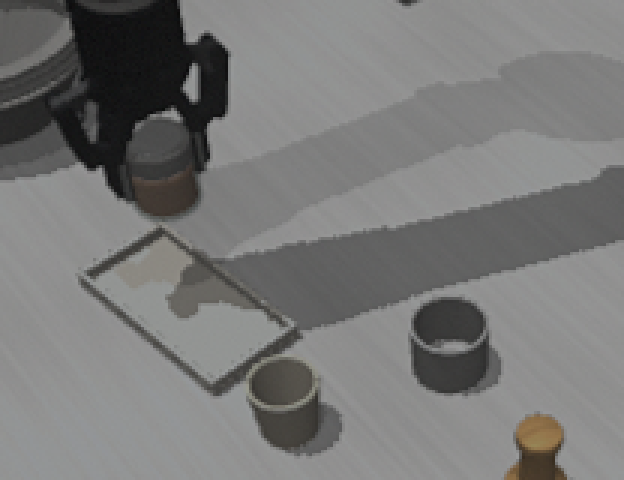

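```bash
cat >> h.py <<'E'
def held(t):
    e=get_obs()["eef_pos"];print("eef",e.round(4),"w",round(get_obs()["gripper_width"],3))
    for n in("scene","top"):
        p,d=read_camera(n); r=outline_of(n,t)
        for a in r[:2]:
            P=cloud(n,d,a["pixels"].astype(bool))
            if len(P)<5: continue
            zt=np.percentile(P[:,2],97);top=P[P[:,2]>zt-.008]
            lo=np.percentile(top[:,:2],2,axis=0);hi=np.percentile(top[:,:2],98,axis=0)
            print(n,t,"p%.2f"%a["p"],"ztop %.4f"%zt,"mid",np.round((lo+hi)/2,4),"size",(hi-lo).round(3),"zlow %.3f"%np.percentile(P[:,2],3))
E
python3 - <<'E'
from h import *
held("jar_short_mid")
E
```

```text
eef [ 0.5556 -0.3516  0.0696] w 0.649
scene jar_short_mid p0.71 ztop 0.1535 mid [ 0.5571 -0.3459] size [0.047 0.049] zlow 0.097
top jar_short_mid p0.94 ztop 0.1529 mid [ 0.5541 -0.336 ] size [0.044 0.028] zlow 0.099
```

>>> {"fn": "apply_moves", "kwargs": {"increments": [40,-7,12,0,0,40,-6,11,0,0,40,0,0,20,0,40,0,0,25,0,40,0,0,15,0,40,0,0,0,0]}}

```text
t: 9.25
eef_pos: [0.5814, -0.3671, 0.0049]
tool_rot: [0.013, 0.712, 0.702, -0.001]
contact_force: [0.5, -0.5, -0.9]
gripper_width: 0.646
```

>>> {"fn": "apply_moves", "kwargs": {"increments": [40,0,-2,8,0,40,0,0,5,0,40,0,0,3,0,40,0,0,2,0,40,0,0,0,0]}}

```text
t: 9.88
eef_pos: [0.5807, -0.368, -0.0125]
tool_rot: [0.014, 0.712, 0.702, -0.0]
contact_force: [-0.2, 0.3, -1.2]
gripper_width: 0.648
```

>>> {"fn": "apply_moves", "kwargs": {"increments": [40,0,0,1,0,40,0,0,1,0,40,0,0,1,0,40,0,0,1,0]}}

```text
t: 10.38
eef_pos: [0.5813, -0.3684, -0.0158]
tool_rot: [0.015, 0.712, 0.702, -0.0]
contact_force: [-1.6, 0.8, 6.9]
gripper_width: 0.647
```

```bash
python3 - <<'E'
from h import *
held("jar_short_mid")
E
```

```text
eef [ 0.5813 -0.3684 -0.0158] w 0.647
scene jar_short_mid p0.95 ztop 0.0686 mid [ 0.5823 -0.3615] size [0.047 0.047] zlow 0.015
top jar_short_mid p0.56 ztop 0.0678 mid [ 0.5794 -0.3521] size [0.046 0.026] zlow 0.011
```

>>> {"fn": "apply_moves", "kwargs": {"increments": [70,0,0,0,0,80,0,0,0,0,85,0,0,0,0,85,0,0,-20,0,85,0,0,-40,0,85,0,0,-40,0,85,0,0,-40,0,85,0,0,-40,0,85,0,0,0,0]}}

```text
t: 11.7
eef_pos: [0.5792, -0.3645, 0.1776]
tool_rot: [0.018, 0.712, 0.702, 0.001]
contact_force: [-0.0, 0.5, 0.1]
gripper_width: 0.995
```

```bash
python3 - <<'E'
from h import *
held("jar_short_mid")
E
```

```text
eef [ 0.5792 -0.3645  0.1776] w 0.995
scene jar_short_mid p0.86 ztop 0.0683 mid [ 0.5834 -0.3638] size [0.048 0.05 ] zlow 0.012
scene jar_short_mid p0.15 ztop 0.0512 mid [0.3816 0.2788] size [0.042 0.042] zlow 0.001
top jar_short_mid p0.62 ztop 0.0678 mid [ 0.5784 -0.3641] size [0.049 0.049] zlow 0.017
```

>>> {"fn": "apply_moves", "kwargs": {"increments": [85,35,-10,0,0.8,85,46,-13,0,0,85,46,-13,0,0,85,46,-13,0,0,85,46,-13,0,0,85,46,-13,0,0,85,46,-13,0,0,85,46,-13,0,0,85,46,-13,0,0,85,46,-13,0,0,85,40,-10,0,0,85,0,0,0,0]}}

```text
t: 13.4
eef_pos: [0.4379, 0.1438, 0.1474]
tool_rot: [0.002, 0.717, 0.697, -0.008]
contact_force: [0.6, -1.7, -0.0]
gripper_width: 0.994
```

>>> {"fn": "apply_moves", "kwargs": {"increments": [85,-10,4,0,-1.6,85,0,0,30,0,85,0,0,40,0,85,0,0,20,0,85,0,0,0,0]}}

```text
t: 14.02
eef_pos: [0.4386, 0.1263, 0.0515]
tool_rot: [0.0, 0.709, 0.706, -0.012]
contact_force: [-0.3, -0.2, 0.4]
gripper_width: 0.994
```

```bash
python3 - <<'E'
from h import *
fingers(); held("jar_tall_mid")
E
```

```text
eef [0.4386 0.1263 0.0515] q [ 0.08  0.41 -0.6   2.14  0.36  0.72 -0.77]
scene -1 133 zmin [0.101 0.102 0.102 0.102 0.103 0.104] med [0.398 0.134 0.122]
scene 1 109 zmin [0.1   0.102 0.104 0.104 0.105 0.106] med [0.492 0.137 0.126]
top 1 56 zmin [0.111 0.111 0.111 0.112 0.114 0.121] med [0.491 0.121 0.149]
eef [0.44   0.1271 0.0532] w 0.995
scene jar_tall_mid p0.70 ztop 0.0810 mid [0.4459 0.1388] size [0.037 0.037] zlow 0.006
top jar_tall_mid p0.57 ztop 0.0682 mid [0.4387 0.0905] size [0.017 0.054] zlow 0.006
```

>>> {"fn": "apply_moves", "kwargs": {"increments": [85,9,0,0,0,85,0,0,20,0,85,0,0,20,0,85,0,0,12,0,85,0,0,0,0]}}

```text
t: 14.95
eef_pos: [0.4434, 0.14, 0.0035]
tool_rot: [0.003, 0.708, 0.706, -0.006]
contact_force: [-0.3, 1.6, -0.2]
gripper_width: 0.99
```

```bash
python3 - <<'E'
from h import *
fingers()
for n,s in(("scene",np.s_[140:270,250:380]),("top",np.s_[170:290,120:240])):
    p,d=read_camera(n);cv2.imwrite(f"pics/c_{n}.png",cv2.resize(p[s],None,fx=4,fy=4))
E
```

```text
eef [0.4434 0.14   0.0035] q [ 0.    0.5  -0.54  2.16  0.46  0.61 -0.88]
scene -1 97 zmin [0.053 0.054 0.055 0.055 0.055 0.055] med [0.402 0.147 0.069]
scene 1 85 zmin [0.054 0.056 0.057 0.057 0.058 0.06 ] med [0.495 0.15  0.078]
top 1 44 zmin [0.057 0.059 0.063 0.071 0.071 0.071] med [0.494 0.134 0.099]
```

View pics/c_scene.png

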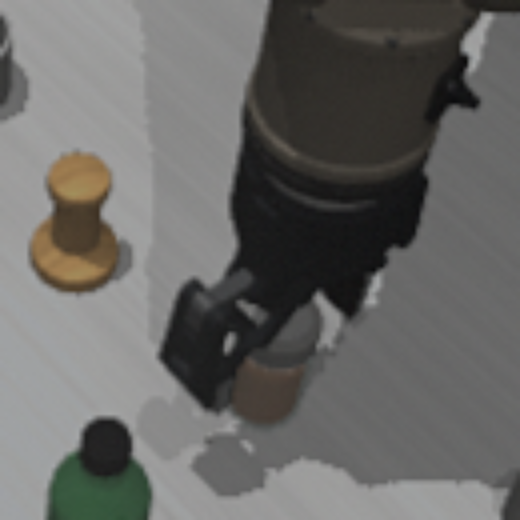

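>>> {"fn": "apply_moves", "kwargs": {"increments": [85,-3,-2,0,0,85,0,0,10,0,85,0,0,0,0,25,0,0,0,0,25,0,0,0,0,25,0,0,0,0,25,0,0,0,0,25,0,0,0,0,25,0,0,0,0,25,0,0,0,0]}}

```text
t: 16.4
eef_pos: [0.4428, 0.1366, -0.0052]
tool_rot: [0.004, 0.708, 0.706, -0.004]
contact_force: [-0.7, -0.1, 0.6]
gripper_width: 0.48
```

```bash
python3 - <<'E'
from h import *
held("jar_tall_mid")
for n,s in(("scene",np.s_[140:270,250:380]),("top",np.s_[170:290,120:240])):
    p,d=read_camera(n);cv2.imwrite(f"pics/c2_{n}.png",cv2.resize(p[s],None,fx=4,fy=4))
E
```

```text
eef [ 0.4428  0.1366 -0.0052] w 0.48
scene jar_tall_mid p0.89 ztop 0.0803 mid [0.4441 0.1503] size [0.034 0.016] zlow 0.006
top jar_tall_mid p0.56 ztop 0.0513 mid [ 0.4354 -0.1349] size [0.057 0.061] zlow -0.001
```

View pics/c2_scene.png

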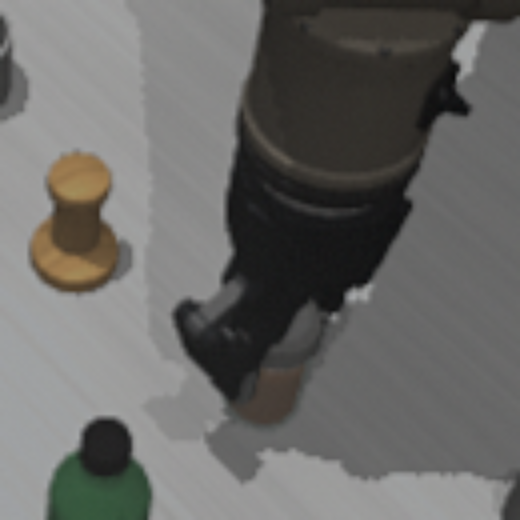

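>>> {"fn": "apply_moves", "kwargs": {"increments": [25,0,0,-15,0,25,0,0,-35,0,25,0,0,-40,0,25,0,0,-30,0,25,-25,0,0,0,25,-40,0,0,0,25,-45,0,0,0,25,-45,0,0,0,25,-45,0,0,0,25,-30,0,0,0,25,0,0,0,0]}}

```text
t: 18.08
eef_pos: [0.4426, -0.0963, 0.1306]
tool_rot: [0.006, 0.706, 0.708, -0.002]
contact_force: [-0.3, 0.4, -1.5]
gripper_width: 0.484
```

>>> {"fn": "apply_moves", "kwargs": {"increments": [25,-25,0,0,0,25,-40,0,0,0,25,-40,0,0,0,25,-35,10,0,0,25,-25,20,0,0,25,0,30,0,0,25,0,30,0,0,25,0,20,0,0,25,0,0,0,0]}}

```text
t: 19.2
eef_pos: [0.5594, -0.2524, 0.1389]
tool_rot: [0.006, 0.702, 0.713, 0.002]
contact_force: [-0.4, -0.6, -0.4]
gripper_width: 0.478
```

```bash
python3 - <<'E'
from h import *
held("jar_tall_mid")
E
```

```text
eef [ 0.5594 -0.2524  0.1389] w 0.478
scene jar_tall_mid p0.82 ztop 0.2245 mid [ 0.5622 -0.2487] size [0.038 0.036] zlow 0.149
top jar_tall_mid p0.63 ztop 0.2234 mid [ 0.5551 -0.2396] size [0.029 0.015] zlow 0.154
```

>>> {"fn": "apply_moves", "kwargs": {"increments": [25,-16,4,0,0.9,25,-12,2,0,0,25,0,0,25,0,25,0,0,35,0,25,0,0,30,0,25,0,0,15,0,25,0,0,0,0]}}

```text
t: 20.27
eef_pos: [0.563, -0.2938, 0.0324]
tool_rot: [0.008, 0.712, 0.703, -0.0]
contact_force: [0.0, 0.3, -1.1]
gripper_width: 0.484
```

```bash
python3 - <<'E'
from h import *
held("jar_tall_mid")
E
```

```text
eef [ 0.563  -0.2938  0.0324] w 0.484
scene jar_tall_mid p0.79 ztop 0.1183 mid [ 0.5639 -0.2896] size [0.036 0.035] zlow 0.043
top jar_tall_mid p0.87 ztop 0.1199 mid [ 0.5622 -0.2799] size [0.031 0.016] zlow 0.041
```

>>> {"fn": "apply_moves", "kwargs": {"increments": [25,12,3,0,0,25,0,0,10,0,25,0,0,8,0,25,0,0,4,0,25,0,0,3,0,25,0,0,2,0,25,0,0,0,0]}}

```text
t: 21.35
eef_pos: [0.5696, -0.2813, 0.0071]
tool_rot: [0.011, 0.711, 0.703, 0.001]
contact_force: [-0.4, 0.6, -0.8]
gripper_width: 0.481
```

>>> {"fn": "apply_moves", "kwargs": {"increments": [25,0,0,2,0,25,0,0,2,0,25,0,0,1,0,25,0,0,1,0,25,0,0,1,0]}}

```text
t: 21.98
eef_pos: [0.57, -0.2817, 0.0002]
tool_rot: [0.011, 0.711, 0.703, 0.001]
contact_force: [0.7, -0.6, -0.5]
gripper_width: 0.483
```

>>> {"fn": "apply_moves", "kwargs": {"increments": [25,0,0,1,0,25,0,0,1,0,25,0,0,0,0]}}

```text
t: 22.35
eef_pos: [0.5703, -0.2818, 0.0003]
tool_rot: [0.011, 0.711, 0.703, 0.001]
contact_force: [-0.5, 0.2, -1.6]
gripper_width: 0.483
```

```bash
python3 - <<'E'
from h import *
held("jar_tall_mid")
E
```

```text
eef [ 5.703e-01 -2.818e-01  3.000e-04] w 0.483
scene jar_tall_mid p0.83 ztop 0.0862 mid [ 0.5715 -0.2756] size [0.033 0.032] zlow 0.013
top jar_tall_mid p0.75 ztop 0.0851 mid [ 0.5682 -0.2657] size [0.029 0.013] zlow 0.011
```

>>> {"fn": "apply_moves", "kwargs": {"increments": [25,0,0,1.5,0,25,0,0,1.5,0,25,0,0,0,0]}}

```text
t: 22.92
eef_pos: [0.5705, -0.2819, 0.0002]
tool_rot: [0.011, 0.711, 0.703, 0.0]
contact_force: [1.0, -0.1, -1.3]
gripper_width: 0.482
```

>>> {"fn": "apply_moves", "kwargs": {"increments": [48,0,0,0,0,55,0,0,0,0,70,0,0,0,0,85,0,0,0,0,85,0,0,-20,0,85,0,0,-40,0,85,0,0,-40,0,85,0,0,-40,0,85,0,0,0,0]}}

```text
t: 24.05
eef_pos: [0.5695, -0.2796, 0.1496]
tool_rot: [0.013, 0.711, 0.703, 0.001]
contact_force: [0.5, 0.5, -1.0]
gripper_width: 0.992
```

```bash
python3 - <<'E'
from h import *
held("jar_tall_mid");held("jar_short_mid")
p,d=read_camera("scene");cv2.imwrite("pics/d1.png",p)
E
```

```text
eef [ 0.5695 -0.2796  0.1496] w 0.992
scene jar_tall_mid p0.86 ztop 0.0858 mid [ 0.5738 -0.2798] size [0.035 0.039] zlow 0.011
eef [ 0.566  -0.2787  0.1436] w 0.994
scene jar_short_mid p0.78 ztop 0.0684 mid [ 0.5826 -0.3636] size [0.05  0.052] zlow 0.011
top jar_short_mid p0.69 ztop 0.0645 mid [ 0.5848 -0.3407] size [0.018 0.006] zlow 0.014
```

View pics/d1.png

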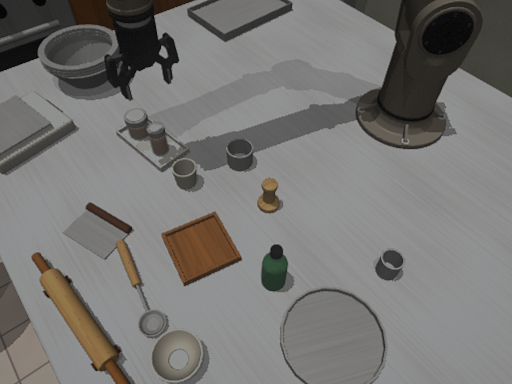

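Both jars stand in the long tray (137,123 and 157,138). Next the large cutter at (239,154).

>>> {"fn": "apply_moves", "kwargs": {"increments": [85,25,-24,0,0,85,36,-34,0,0,85,36,-34,0,0,85,36,-34,0,0,85,10,-10,0,0,85,0,0,20,0,85,0,0,40,0,85,0,0,15,0,85,0,0,0,0]}}

```text
t: 25.62
eef_pos: [0.4314, -0.1323, 0.0619]
tool_rot: [0.009, 0.712, 0.702, -0.0]
contact_force: [-0.1, -0.7, 0.1]
gripper_width: 0.995
```

```bash
python3 - <<'E'
from h import *
fingers()
E
```

```text
eef [ 0.4314 -0.1323  0.0619] q [ 0.58  0.34 -0.5   2.18  0.28  0.66 -0.13]
scene -1 166 zmin [0.111 0.111 0.112 0.112 0.112 0.113] med [ 0.388 -0.124  0.139]
scene 1 144 zmin [0.027 0.027 0.033 0.034 0.035 0.038] med [ 0.482 -0.124  0.138]
top -1 17 zmin [0.119 0.119 0.132 0.134 0.154 0.155] med [ 0.379 -0.12   0.157]
```

>>> {"fn": "apply_moves", "kwargs": {"increments": [85,-6,2,0,0,85,0,0,20,0,85,0,0,20,0,85,0,0,0,0]}}

```text
t: 26.22
eef_pos: [0.4392, -0.1422, 0.0263]
tool_rot: [0.014, 0.712, 0.702, 0.002]
contact_force: [0.5, 0.9, 0.3]
gripper_width: 0.989
```

```bash
python3 - <<'E'
from h import *
fingers()
for n,s in(("scene",np.s_[60:190,180:310]),):
    p,d=read_camera(n);cv2.imwrite(f"pics/e1.png",cv2.resize(p[s],None,fx=4,fy=4))
E
```

```text
eef [ 0.4392 -0.1422  0.0263] q [ 0.55  0.41 -0.45  2.19  0.35  0.58 -0.18]
scene -1 143 zmin [0.075 0.076 0.077 0.077 0.078 0.078] med [ 0.395 -0.134  0.102]
scene 1 122 zmin [0.08  0.08  0.082 0.083 0.083 0.083] med [ 0.489 -0.134  0.104]
top -1 24 zmin [0.082 0.084 0.086 0.1   0.101 0.101] med [ 0.387 -0.13   0.122]
```

View pics/e1.png

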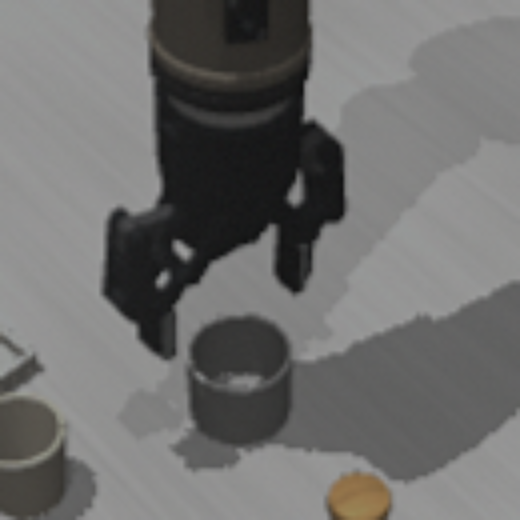

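>>> {"fn": "apply_moves", "kwargs": {"increments": [85,5,-5,0,0,85,0,0,0,0,85,0,0,12,0,85,0,0,0,0]}}

```text
t: 26.88
eef_pos: [0.4362, -0.1374, 0.0161]
tool_rot: [0.017, 0.712, 0.702, 0.003]
contact_force: [1.1, 0.6, 0.1]
gripper_width: 0.995
```

```bash
python3 - <<'E'
from h import *
fingers()
E
```

```text
eef [ 0.4362 -0.1374  0.0161] q [ 0.53  0.43 -0.44  2.21  0.37  0.55 -0.21]
scene -1 148 zmin [0.062 0.064 0.064 0.065 0.066 0.067] med [ 0.392 -0.129  0.093]
scene 1 117 zmin [0.068 0.069 0.07  0.071 0.071 0.073] med [ 0.486 -0.129  0.094]
top -1 19 zmin [0.065 0.077 0.079 0.081 0.09  0.092] med [ 0.384 -0.124  0.108]
top 1 5 zmin [0.108 0.112 0.113 0.113 0.114] med [ 0.489 -0.127  0.113]
```

>>> {"fn": "apply_moves", "kwargs": {"increments": [85,2,-2,12,0,85,0,0,12,0,85,0,0,10,0,85,0,0,0,0,50,0,0,0,0,50,0,0,0,0,50,0,0,0,0,50,0,0,0,0,50,0,0,0,0]}}

```text
t: 28.1
eef_pos: [0.4362, -0.136, -0.0192]
tool_rot: [0.017, 0.712, 0.701, 0.004]
contact_force: [1.1, -0.4, -1.3]
gripper_width: 0.703
```

```bash
python3 - <<'E'
from h import *
held("cutter_large_mid")
for n,s in(("scene",np.s_[60:190,180:310]),):
    p,d=read_camera(n);cv2.imwrite(f"pics/e2.png",cv2.resize(p[s],None,fx=4,fy=4))
E
```

```text
eef [ 0.4362 -0.136  -0.0192] w 0.703
scene cutter_large_mid p0.75 ztop 0.0514 mid [ 0.4348 -0.1297] size [0.058 0.051] zlow 0.001
scene cutter_large_mid p0.55 ztop 0.0684 mid [ 0.5836 -0.3631] size [0.05  0.047] zlow 0.011
top cutter_large_mid p0.55 ztop 0.1561 mid [ 0.4321 -0.0959] size [0.015 0.001] zlow 0.000
```

View pics/e2.png

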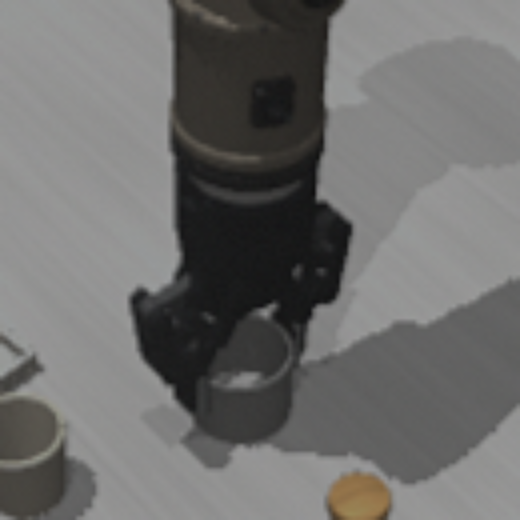

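>>> {"fn": "apply_moves", "kwargs": {"increments": [50,0,0,-15,0,50,0,0,-35,0,50,0,0,-40,0,50,0,0,-40,0,50,25,0,0,0,50,40,0,0,0,50,45,0,0,0,50,45,0,0,0,50,45,0,0,0,50,40,0,0,0,50,25,0,0,0,50,0,0,0,0]}}

```text
t: 29.85
eef_pos: [0.4371, 0.1403, 0.1207]
tool_rot: [0.021, 0.712, 0.701, 0.007]
contact_force: [0.5, -0.5, -0.1]
gripper_width: 0.696
```

>>> {"fn": "apply_moves", "kwargs": {"increments": [50,25,0,0,0,50,40,0,0,0,50,35,10,0,0,50,20,30,0,0,50,5,35,0,0,50,0,30,0,0,50,0,12,0,0,50,0,0,0,0]}}

```text
t: 30.85
eef_pos: [0.5594, 0.2545, 0.1257]
tool_rot: [0.023, 0.715, 0.698, 0.003]
contact_force: [0.2, 0.1, 0.1]
gripper_width: 0.699
```

```bash
python3 - <<'E'
from h import *
held("cutter_large_mid")
for n,s in(("scene",np.s_[200:384,230:475]),):
    p,d=read_camera(n);cv2.imwrite(f"pics/e3.png",cv2.resize(p[s],None,fx=3,fy=3))
E
```

```text
eef [0.5594 0.2545 0.1257] w 0.699
scene cutter_large_mid p0.86 ztop 0.1965 mid [0.5594 0.2756] size [0.056 0.022] zlow 0.001
top cutter_large_mid p0.66 ztop 0.1965 mid [0.556  0.2387] size [0.059 0.028] zlow 0.147
```

View pics/e3.png

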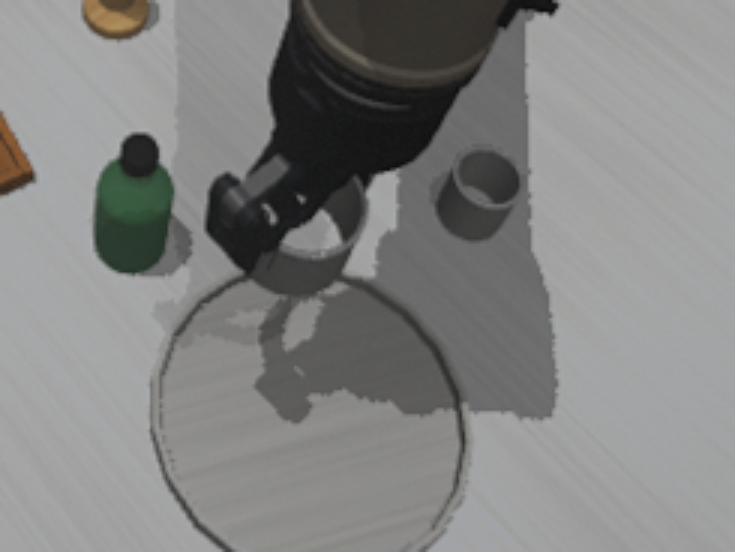

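>>> {"fn": "apply_moves", "kwargs": {"increments": [50,20,3,0,0.5,50,0,0,25,0,50,0,0,35,0,50,0,0,30,0,50,0,0,10,0,50,0,0,0,0]}}

```text
t: 31.85
eef_pos: [0.5648, 0.2843, 0.0252]
tool_rot: [0.022, 0.716, 0.698, 0.007]
contact_force: [0.1, -0.8, -0.3]
gripper_width: 0.703
```

>>> {"fn": "apply_moves", "kwargs": {"increments": [50,-12,-2,0,2,50,0,0,12,0,50,0,0,12,0,50,0,0,8,0,50,0,0,4,0,50,0,0,2,0,50,0,0,1,0]}}

```text
t: 32.72
eef_pos: [0.5659, 0.272, -0.0133]
tool_rot: [0.023, 0.729, 0.684, 0.01]
contact_force: [0.3, 0.2, -1.1]
gripper_width: 0.702
```

```bash
python3 - <<'E'
from h import *
held("cutter_large_mid")
for n,s in(("scene",np.s_[200:384,230:475]),):
    p,d=read_camera(n);cv2.imwrite(f"pics/e4.png",cv2.resize(p[s],None,fx=3,fy=3))
E
```

```text
eef [ 0.5659  0.272  -0.0133] w 0.702
scene cutter_large_mid p0.80 ztop 0.0580 mid [0.5674 0.2938] size [0.051 0.019] zlow 0.008
top cutter_large_mid p0.43 ztop 0.0953 mid [0.5286 0.1713] size [0.104 0.17 ] zlow 0.003
top cutter_large_mid p0.29 ztop 0.0559 mid [ 0.5714 -0.1584] size [0.052 0.05 ] zlow 0.003
```

View pics/e4.png

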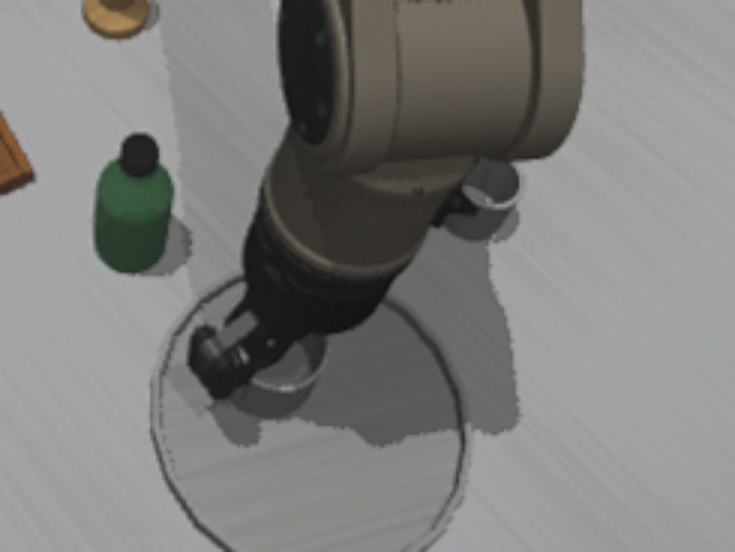

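>>> {"fn": "apply_moves", "kwargs": {"increments": [50,0,0,2,0,50,0,0,2,0,50,0,0,0,0]}}

```text
t: 33.35
eef_pos: [0.5666, 0.2722, -0.015]
tool_rot: [0.023, 0.729, 0.684, 0.01]
contact_force: [-0.6, -1.4, -0.8]
gripper_width: 0.705
```

>>> {"fn": "apply_moves", "kwargs": {"increments": [50,0,0,2,0,66,0,0,0,0,72,0,0,0,0,85,0,0,0,0,85,0,0,0,0,85,0,0,-20,0,85,0,0,-40,0,85,0,0,-40,0,85,0,0,-40,0,85,0,0,0,-3.6]}}

```text
t: 34.6
eef_pos: [0.5602, 0.2768, 0.1336]
tool_rot: [0.024, 0.706, 0.708, 0.011]
contact_force: [-0.3, -0.6, 0.0]
gripper_width: 0.993
```

```bash
python3 - <<'E'
from h import *
held("cutter_large_mid");held("oil_bottle_mid");held("cutter_small_mid")
E
```

```text
eef [0.5602 0.2768 0.1336] w 0.993
scene cutter_large_mid p0.96 ztop 0.0557 mid [0.5675 0.274 ] size [0.06  0.059] zlow 0.009
top cutter_large_mid p0.59 ztop 0.0551 mid [0.5648 0.2712] size [0.06  0.059] zlow 0.007
eef [0.5582 0.2744 0.1286] w 0.991
scene oil_bottle_mid p0.82 ztop 0.1263 mid [0.5763 0.1574] size [0.019 0.019] zlow 0.013
scene oil_bottle_mid p0.17 ztop 0.0683 mid [ 0.5832 -0.3627] size [0.049 0.049] zlow 0.012
top oil_bottle_mid p0.86 ztop 0.1260 mid [0.5733 0.1545] size [0.021 0.02 ] zlow 0.011
eef [0.558  0.2744 0.1276] w 0.996
scene cutter_small_mid p0.87 ztop 0.0509 mid [0.3814 0.2811] size [0.043 0.037] zlow 0.001
scene cutter_small_mid p0.45 ztop 0.1259 mid [0.5758 0.1566] size [0.02 0.02] zlow 0.006
top cutter_small_mid p0.33 ztop 0.0559 mid [ 0.5717 -0.1594] size [0.052 0.052] zlow 0.002
```

>>> {"fn": "apply_moves", "kwargs": {"increments": [85,0,-25,0,0,85,0,-40,0,0,85,0,-45,0,0,85,0,-40,0,0,85,0,-25,0,0,85,0,0,0,0]}}

```text
t: 35.95
eef_pos: [0.3786, 0.2749, 0.1196]
tool_rot: [0.023, 0.707, 0.707, 0.007]
contact_force: [-0.2, -0.4, 0.4]
gripper_width: 0.996
```

>>> {"fn": "apply_moves", "kwargs": {"increments": [85,0,0,25,0,85,0,0,35,0,85,0,0,15,0,85,0,0,0,0]}}

```text
t: 36.45
eef_pos: [0.3868, 0.2746, 0.0442]
tool_rot: [0.023, 0.708, 0.705, 0.01]
contact_force: [-0.0, 0.2, 0.1]
gripper_width: 0.996
```

```bash
python3 - <<'E'
from h import *
fingers();held("cutter_small_mid")
for n,s in(("scene",np.s_[200:330,330:460]),):
    p,d=read_camera(n);cv2.imwrite(f"pics/f1.png",cv2.resize(p[s],None,fx=4,fy=4))
E
```

```text
eef [0.3868 0.2746 0.0442] q [-0.23  0.44 -0.66  2.14  0.5   0.69 -1.24]
scene -1 33 zmin [0.09  0.091 0.092 0.094 0.094 0.094] med [0.342 0.286 0.103]
scene 1 80 zmin [0.094 0.097 0.098 0.099 0.1   0.101] med [0.438 0.283 0.111]
top -1 134 zmin [0.09  0.09  0.091 0.092 0.092 0.093] med [0.333 0.27  0.137]
top 1 76 zmin [0.1   0.101 0.101 0.101 0.102 0.102] med [0.432 0.268 0.133]
eef [0.3873 0.2753 0.0453] w 0.998
scene cutter_small_mid p0.60 ztop 0.0513 mid [0.3817 0.286 ] size [0.043 0.028] zlow 0.001
```

View pics/f1.png

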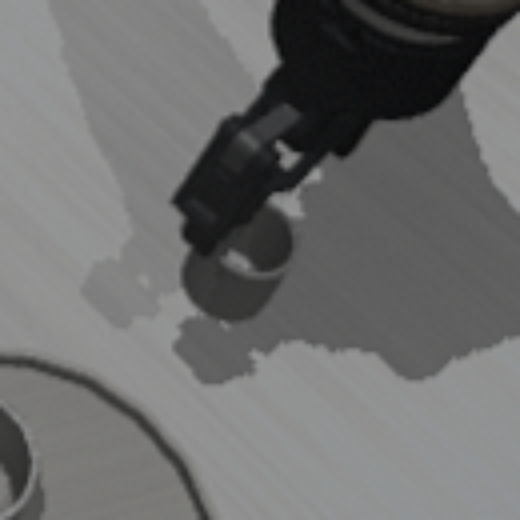

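>>> {"fn": "apply_moves", "kwargs": {"increments": [85,3,-7,0,0,85,0,0,20,0,85,0,0,15,0,85,0,0,0,0]}}

```text
t: 37.3
eef_pos: [0.3813, 0.2788, 0.0103]
tool_rot: [0.024, 0.708, 0.706, 0.012]
contact_force: [-1.1, 0.5, -0.6]
gripper_width: 0.995
```

>>> {"fn": "apply_moves", "kwargs": {"increments": [85,-1,-2,12,0,85,0,0,10,0,85,0,0,5,0,85,0,0,0,0,30,0,0,0,0,30,0,0,0,0,30,0,0,0,0,30,0,0,0,0,30,0,0,0,0,30,0,0,0,0]}}

```text
t: 38.55
eef_pos: [0.3812, 0.2781, -0.0168]
tool_rot: [0.024, 0.708, 0.706, 0.013]
contact_force: [0.6, -0.0, -0.5]
gripper_width: 0.514
```

```bash
python3 - <<'E'
from h import *
held("cutter_small_mid")
for n,s in(("scene",np.s_[200:330,330:460]),):
    p,d=read_camera(n);cv2.imwrite(f"pics/f2.png",cv2.resize(p[s],None,fx=4,fy=4))
E
```

```text
eef [ 0.3812  0.2781 -0.0168] w 0.514
scene cutter_small_mid p0.64 ztop 0.0565 mid [ 0.5756 -0.1585] size [0.052 0.052] zlow 0.006
top cutter_small_mid p0.49 ztop 0.0521 mid [0.3769 0.2647] size [0.039 0.017] zlow 0.001
```

View pics/f2.png

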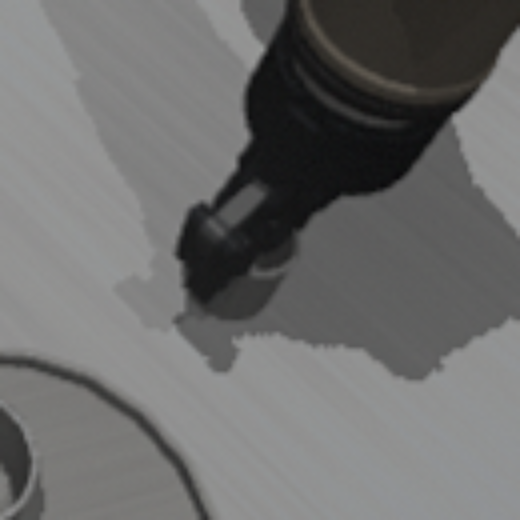

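>>> {"fn": "apply_moves", "kwargs": {"increments": [30,0,0,-15,0,30,0,0,-35,0,30,0,0,-40,0,30,0,0,-20,0,30,18,20,0,0,30,25,35,0,0,30,25,40,0,0,30,10,40,0,0,30,0,35,0,0,30,0,12,0,0,30,0,0,0,0]}}

```text
t: 40.17
eef_pos: [0.5592, 0.3611, 0.1153]
tool_rot: [0.024, 0.706, 0.707, 0.015]
contact_force: [-0.8, -0.3, -0.9]
gripper_width: 0.513
```

```bash
python3 - <<'E'
from h import *
held("cutter_small_mid")
E
```

```text
eef [0.5592 0.3611 0.1153] w 0.513
scene cutter_small_mid p0.59 ztop 0.2122 mid [0.5783 0.3787] size [0.013 0.001] zlow 0.137
top cutter_small_mid p0.93 ztop 0.1837 mid [0.5543 0.357 ] size [0.043 0.035] zlow 0.016
```

>>> {"fn": "apply_moves", "kwargs": {"increments": [30,-9,4,0,0,30,0,0,25,0,30,0,0,35,0,30,0,0,25,0,30,0,0,8,0,30,0,0,0,0]}}

```text
t: 41.12
eef_pos: [0.5668, 0.3485, 0.0223]
tool_rot: [0.025, 0.705, 0.709, 0.015]
contact_force: [-0.9, 0.4, -0.2]
gripper_width: 0.512
```

```bash
python3 - <<'E'
from h import *
held("cutter_small_mid"); held("cutter_large_mid")
E
```

```text
eef [0.5668 0.3485 0.0223] w 0.512
scene cutter_small_mid p0.43 ztop 0.0906 mid [0.5684 0.3651] size [0.027 0.012] zlow 0.041
top cutter_small_mid p0.57 ztop 0.1493 mid [0.5205 0.2212] size [0.101 0.218] zlow 0.047
eef [0.5675 0.3494 0.0235] w 0.512
scene cutter_large_mid p0.84 ztop 0.0554 mid [0.5674 0.2735] size [0.059 0.059] zlow 0.008
top cutter_large_mid p0.87 ztop 0.0552 mid [0.5648 0.2716] size [0.06 0.06] zlow 0.005
```

>>> {"fn": "apply_moves", "kwargs": {"increments": [30,3,-2,10,0,30,0,0,10,0,30,0,0,8,0,30,0,0,4,0,30,0,0,3,0,30,0,0,2,0,30,0,0,0,0]}}

```text
t: 42.4
eef_pos: [0.5672, 0.3522, -0.0124]
tool_rot: [0.026, 0.705, 0.708, 0.015]
contact_force: [1.4, -0.3, -1.0]
gripper_width: 0.511
```

```bash
python3 - <<'E'
from h import *
held("cutter_small_mid")
for n,s in(("scene",np.s_[200:384,230:475]),):
    p,d=read_camera(n);cv2.imwrite(f"pics/f3.png",cv2.resize(p[s],None,fx=3,fy=3))
E
```

```text
eef [ 0.5672  0.3522 -0.0124] w 0.511
scene cutter_small_mid p0.59 ztop 0.0179 mid [ 0.5748 -0.311 ] size [0.108 0.176] zlow 0.003
scene cutter_small_mid p0.56 ztop 0.0568 mid [0.574  0.3701] size [0.036 0.009] zlow 0.007
```

View pics/f3.png

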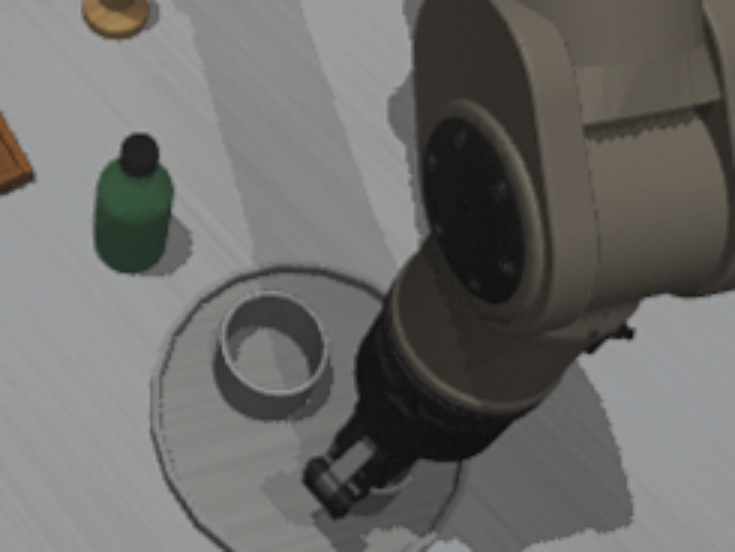

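Placed height reached; release and go on to the press.

>>> {"fn": "apply_moves", "kwargs": {"increments": [30,0,0,1.5,0,48,0,0,0,0,60,0,0,0,0,75,0,0,0,0,85,0,0,0,0,85,0,0,-20,0,85,0,0,-40,0,85,0,0,-40,0,85,0,0,-40,0,85,0,0,-20,0]}}

```text
t: 43.9
eef_pos: [0.5569, 0.3549, 0.1533]
tool_rot: [0.026, 0.705, 0.709, 0.014]
contact_force: [0.2, 0.2, -0.7]
gripper_width: 0.996
```

```bash
python3 - <<'E'
from h import *
held("cutter_small_mid");held("press_mid")
E
```

```text
eef [0.5569 0.3549 0.1533] w 0.996
scene cutter_small_mid p0.92 ztop 0.0557 mid [0.5671 0.3531] size [0.043 0.043] zlow 0.006
top cutter_small_mid p0.97 ztop 0.0552 mid [0.5652 0.3519] size [0.043 0.041] zlow 0.007
eef [0.5561 0.3533 0.1491] w 0.996
scene press_mid p0.95 ztop 0.0786 mid [0.4646 0.0076] size [0.029 0.028] zlow 0.004
top press_mid p0.61 ztop 0.0787 mid [0.4623 0.0053] size [0.031 0.03 ] zlow 0.011
top press_mid p0.56 ztop 0.0172 mid [0.6434 0.007 ] size [0.135 0.135] zlow 0.004
```

>>> {"fn": "apply_moves", "kwargs": {"increments": [85,0,-25,0,0,85,-25,-35,0,0,85,-40,-28,0,0,85,-46,0,0,0,85,-46,0,0,0,85,-46,0,0,0,85,-46,0,0,0,85,-46,0,0,0,85,-35,0,0,0,85,-12,0,0,0,85,0,0,0,0]}}

```text
t: 45.68
eef_pos: [0.4616, 0.0001, 0.1412]
tool_rot: [0.02, 0.705, 0.709, 0.005]
contact_force: [0.2, 0.1, -0.5]
gripper_width: 0.996
```

>>> {"fn": "apply_moves", "kwargs": {"increments": [85,4,0,0,0,85,0,0,25,0,85,0,0,35,0,85,0,0,15,0,85,0,0,0,0]}}

```text
t: 46.3
eef_pos: [0.4662, 0.012, 0.0653]
tool_rot: [0.019, 0.7, 0.713, 0.008]
contact_force: [-0.0, 0.4, 0.1]
gripper_width: 0.995
```

```bash
python3 - <<'E'
from h import *
fingers()
for n,s in(("scene",np.s_[100:230,200:330]),):
    p,d=read_camera(n);cv2.imwrite(f"pics/g1.png",cv2.resize(p[s],None,fx=4,fy=4))
E
```

```text
eef [0.4662 0.012  0.0653] q [ 0.35  0.37 -0.61  2.15  0.38  0.68 -0.51]
scene -1 190 zmin [0.112 0.112 0.114 0.114 0.114 0.115] med [0.421 0.017 0.141]
scene 1 127 zmin [0.117 0.118 0.118 0.118 0.12  0.121] med [0.515 0.022 0.14 ]
```

View pics/g1.png

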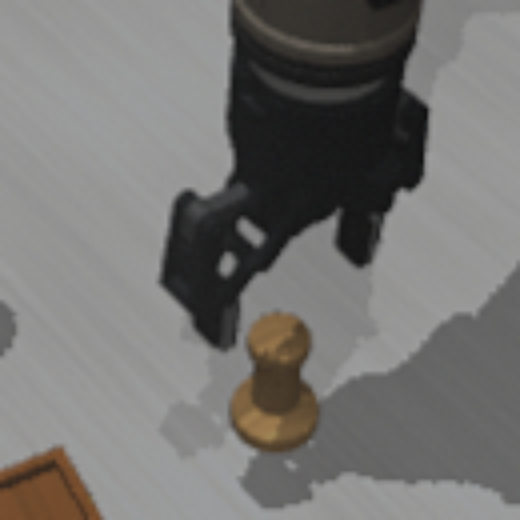

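>>> {"fn": "apply_moves", "kwargs": {"increments": [85,-3,-4,0,1,85,0,0,20,0,85,0,0,20,0,85,0,0,0,0]}}

```text
t: 46.95
eef_pos: [0.4673, 0.0061, 0.0293]
tool_rot: [0.023, 0.709, 0.705, 0.011]
contact_force: [-0.4, -0.2, -0.7]
gripper_width: 0.995
```

```bash
python3 - <<'E'
from h import *
fingers()
E
```

```text
eef [0.4673 0.0061 0.0293] q [ 0.31  0.43 -0.56  2.18  0.46  0.59 -0.59]
scene -1 169 zmin [0.075 0.077 0.077 0.078 0.078 0.079] med [0.422 0.013 0.104]
scene 1 106 zmin [0.079 0.082 0.082 0.085 0.086 0.087] med [0.516 0.015 0.105]
```

>>> {"fn": "apply_moves", "kwargs": {"increments": [85,1.5,-5,10,0,85,0,0,15,0,85,0,0,10,0,85,0,0,3,0,85,0,0,0,0,15,0,0,0,0,15,0,0,0,0,15,0,0,0,0,15,0,0,0,0,15,0,0,0,0,15,0,0,0,0,15,0,0,0,0]}}

```text
t: 48.55
eef_pos: [0.4662, 0.0073, -0.0086]
tool_rot: [0.025, 0.709, 0.705, 0.013]
contact_force: [-0.9, -0.1, 0.3]
gripper_width: 0.347
```

```bash
python3 - <<'E'
from h import *
held("press_mid")
for n,s in(("scene",np.s_[100:230,200:330]),):
    p,d=read_camera(n);cv2.imwrite(f"pics/g2.png",cv2.resize(p[s],None,fx=4,fy=4))
E
```

```text
eef [ 0.4662  0.0073 -0.0086] w 0.347
scene press_mid p0.84 ztop 0.0768 mid [0.4632 0.0161] size [0.025 0.014] zlow 0.004
```

View pics/g2.png

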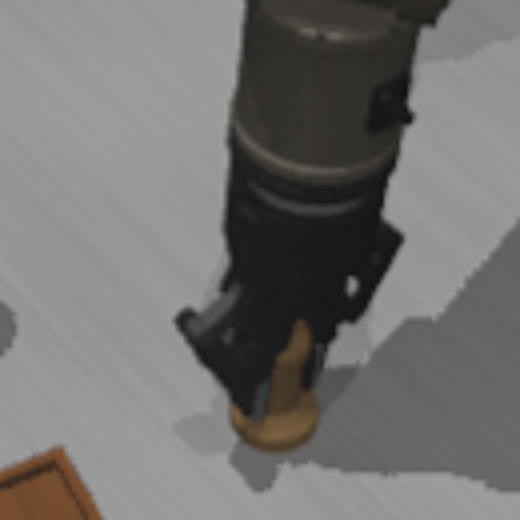

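>>> {"fn": "apply_moves", "kwargs": {"increments": [15,0,0,0,0,15,0,0,0,0]}}

```text
t: 49.05
eef_pos: [0.4661, 0.0074, -0.0086]
tool_rot: [0.025, 0.709, 0.705, 0.013]
contact_force: [-0.3, 0.1, 0.8]
gripper_width: 0.345
```

>>> {"fn": "apply_moves", "kwargs": {"increments": [48,0,0,0,0,48,0,0,0,0,48,0,-1,-5,0,48,0,0,0,0,15,0,0,0,0,15,0,0,0,0,15,0,0,0,0,15,0,0,0,0]}}

```text
t: 50.05
eef_pos: [0.4655, 0.0074, -0.0029]
tool_rot: [0.026, 0.709, 0.705, 0.013]
contact_force: [-0.8, 0.2, 1.7]
gripper_width: 0.37
```

>>> {"fn": "apply_moves", "kwargs": {"increments": [48,0,0,0,0,48,0,0,0,0,48,0,0,6,0,48,0,0,5,0,48,0,0,0,0,15,0,0,0,0,15,0,0,0,0,15,0,0,0,0,15,0,0,0,0]}}

```text
t: 51.18
eef_pos: [0.4645, 0.0075, -0.0148]
tool_rot: [0.025, 0.709, 0.705, 0.012]
contact_force: [0.0, 0.6, -1.3]
gripper_width: 0.331
```

```bash
python3 - <<'E'
from h import *
held("press_mid")
for n,s in(("scene",np.s_[150:230,220:300]),):
    p,d=read_camera(n);cv2.imwrite(f"pics/g3.png",cv2.resize(p[s],None,fx=7,fy=7))
E
```

```text
eef [ 0.4645  0.0075 -0.0148] w 0.331
scene press_mid p0.62 ztop 0.0772 mid [0.4595 0.0174] size [0.023 0.012] zlow 0.004
```

View pics/g3.png

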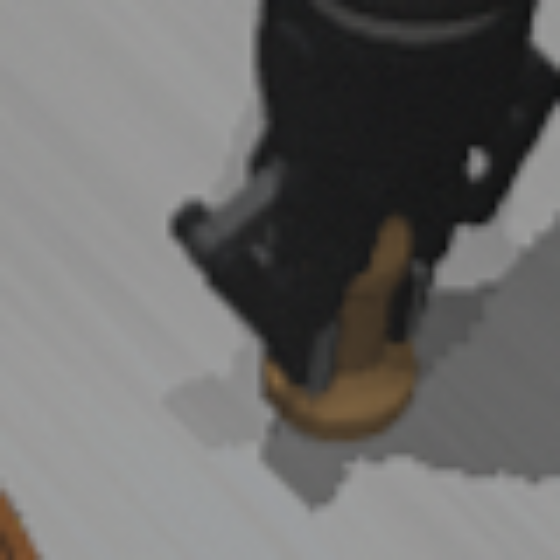

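>>> {"fn": "apply_moves", "kwargs": {"increments": [15,0,0,-12,0,15,0,0,-25,0,15,0,0,-25,0,15,0,0,0,0]}}

```text
t: 51.92
eef_pos: [0.461, 0.0086, 0.0501]
tool_rot: [0.025, 0.709, 0.705, 0.012]
contact_force: [-0.1, -0.5, -1.7]
gripper_width: 0.337
```

```bash
python3 - <<'E'
from h import *
held("press_mid")
for n,s in(("scene",np.s_[130:230,210:310]),):
    p,d=read_camera(n);cv2.imwrite(f"pics/g4.png",cv2.resize(p[s],None,fx=6,fy=6))
E
```

```text
eef [0.461  0.0086 0.0501] w 0.337
scene press_mid p0.79 ztop 0.1414 mid [0.4568 0.0185] size [0.025 0.014] zlow 0.068
scene press_mid p0.70 ztop 0.0171 mid [0.5645 0.3087] size [0.186 0.184] zlow 0.002
```

View pics/g4.png

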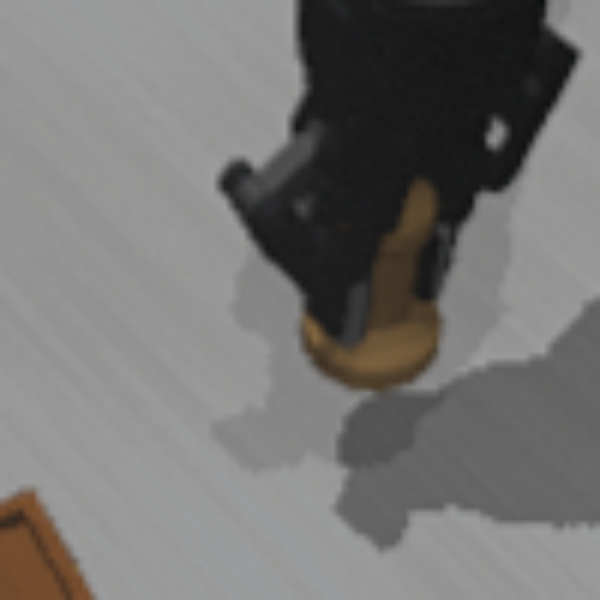

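Lifted and held. The press is nearly aligned with the fingers. Now to the square tray.

>>> {"fn": "apply_moves", "kwargs": {"increments": [15,0,20,0,0,15,0,32,0,0,15,0,36,0,0,15,0,36,0,0,15,0,32,0,0,15,0,20,0,0,15,0,8,0,0,15,0,0,0,0]}}

```text
t: 53.18
eef_pos: [0.6417, 0.0074, 0.0458]
tool_rot: [0.018, 0.708, 0.706, 0.004]
contact_force: [-0.8, -0.0, -0.7]
gripper_width: 0.33
```

```bash
python3 - <<'E'
from h import *
held("press_mid")
for n,s in(("scene",np.s_[150:300,140:290]),):
    p,d=read_camera(n);cv2.imwrite(f"pics/g5.png",cv2.resize(p[s],None,fx=4,fy=4))
E
```

```text
eef [0.6417 0.0074 0.0458] w 0.33
scene press_mid p0.72 ztop 0.1392 mid [0.64   0.0184] size [0.024 0.015] zlow 0.065
top press_mid p0.39 ztop 0.0549 mid [0.5643 0.3519] size [0.041 0.042] zlow 0.004
```

View pics/g5.png

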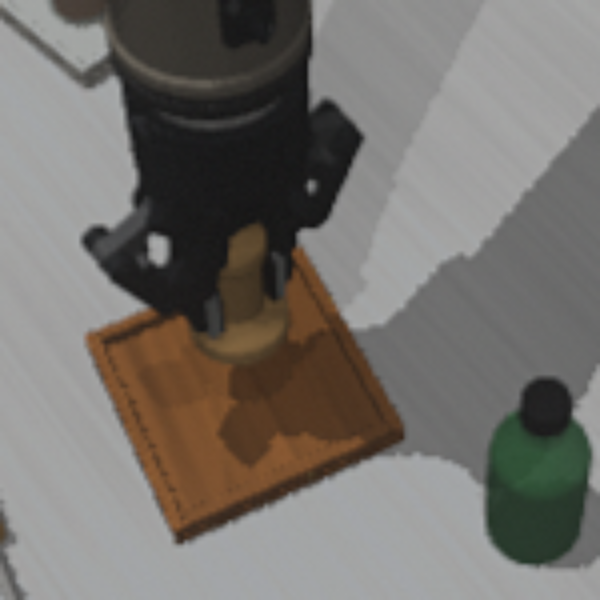

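>>> {"fn": "apply_moves", "kwargs": {"increments": [15,0,2,12,0,15,0,0,16,0,15,0,0,12,0,15,0,0,6,0,15,0,0,3,0,15,0,0,1,0,15,0,0,0,0]}}

```text
t: 54.3
eef_pos: [0.6443, 0.0059, -0.0072]
tool_rot: [0.018, 0.708, 0.706, 0.003]
contact_force: [-0.1, 0.2, -0.6]
gripper_width: 0.33
```

>>> {"fn": "apply_moves", "kwargs": {"increments": [15,0,0,1.5,0,15,0,0,1.5,0,15,0,0,0,0]}}

```text
t: 54.68
eef_pos: [0.6454, 0.0059, -0.0078]
tool_rot: [0.019, 0.708, 0.706, 0.004]
contact_force: [0.1, -0.3, -1.4]
gripper_width: 0.33
```

```bash
python3 - <<'E'
from h import *
held("press_mid")
for n,s in(("scene",np.s_[150:300,140:290]),):
    p,d=read_camera(n);cv2.imwrite(f"pics/g6.png",cv2.resize(p[s],None,fx=4,fy=4))
E
```

```text
eef [ 0.6454  0.0059 -0.0078] w 0.33
scene press_mid p0.76 ztop 0.0850 mid [0.6433 0.0163] size [0.023 0.013] zlow 0.011
```

View pics/g6.png

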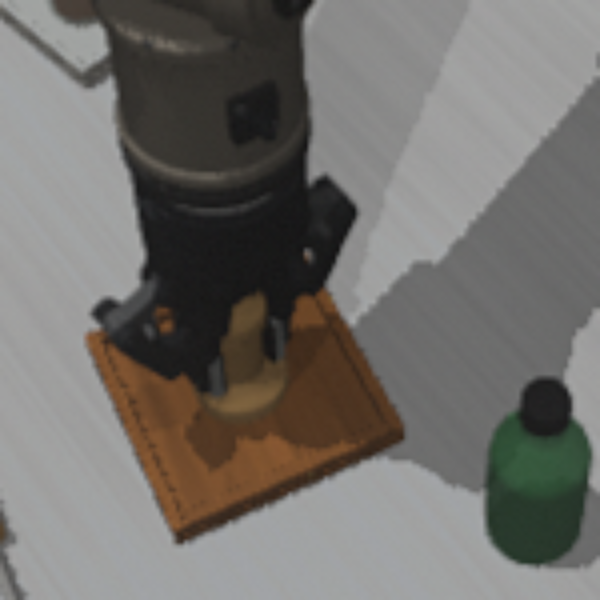

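>>> {"fn": "apply_moves", "kwargs": {"increments": [15,0,0,1.5,0,31,0,0,0,0,36,0,0,0,0,42,0,0,0,0,55,0,0,0,0,75,0,0,0,0,85,0,0,0,0,85,0,0,0,0]}}

```text
t: 55.92
eef_pos: [0.646, 0.0056, -0.0091]
tool_rot: [0.019, 0.708, 0.706, 0.004]
contact_force: [-0.2, 0.4, 0.2]
gripper_width: 0.995
```

```bash
python3 - <<'E'
from h import *
held("press_mid")
for n,s in(("scene",np.s_[150:300,140:290]),):
    p,d=read_camera(n);cv2.imwrite(f"pics/g7.png",cv2.resize(p[s],None,fx=4,fy=4))
E
```

```text
eef [ 0.646   0.0056 -0.0091] w 0.995
scene press_mid p0.76 ztop 0.0855 mid [0.6466 0.0159] size [0.028 0.013] zlow 0.010
scene press_mid p0.59 ztop 0.0554 mid [0.5671 0.3528] size [0.043 0.042] zlow 0.003
top press_mid p0.57 ztop 0.0553 mid [0.5648 0.2716] size [0.06 0.06] zlow 0.004
```

View pics/g7.png

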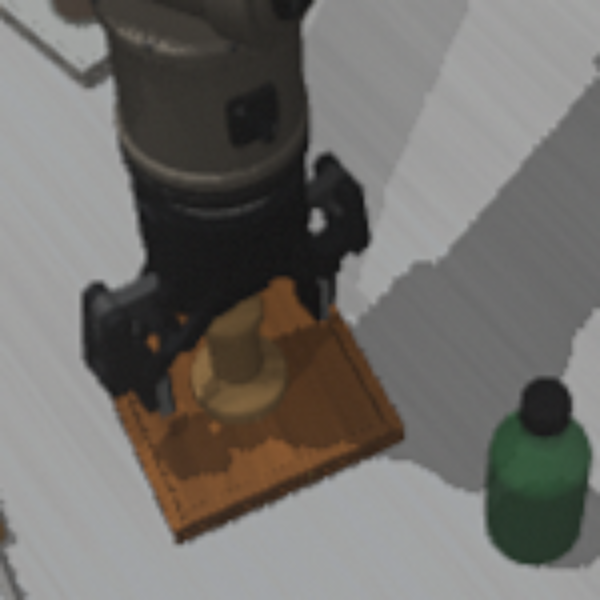

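>>> {"fn": "apply_moves", "kwargs": {"increments": [85,0,0,-15,0,85,0,0,-30,0,85,0,0,-40,0,85,0,0,-40,0,85,0,0,-40,0,85,0,0,-20,0,85,0,-30,0,0,85,0,-40,0,0,85,0,-40,0,0,85,0,-30,0,0,85,0,0,0,0,85,0,0,0,0]}}

```text
t: 57.68
eef_pos: [0.498, 0.0123, 0.1889]
tool_rot: [0.024, 0.707, 0.707, 0.008]
contact_force: [1.5, -0.0, -0.3]
gripper_width: 0.992
```

```bash
python3 - <<'E'
from h import *
look([k for k in H if k.endswith("mid")],save="_end")
c=np.array([573,-318]);a=np.radians(8.4);R=np.array([[np.cos(a),-np.sin(a)],[np.sin(a),np.cos(a)]])
for p in([581,-364],[572,-279]):print(R.T@(np.array(p)-c))
print(get_obs()["eef_pos"])
E
```

```text
top cutter_large_mid p0.61 [138. 178.  32.  30.] ztop 0.055 zlo 0.006 circ [565. 272.] 31 mid [565. 271.] rect [564. 272.] [61. 60.] 53.1
top cutter_small_mid p0.57 [105. 179.  28.  22.] ztop 0.055 zlo 0.003 circ [565. 352.] 23 mid [564. 352.] rect [567. 353.] [48. 49.] 72.8
top jar_tall_mid p0.84 [380. 172.  30.  19.] ztop 0.085 zlo 0.005 circ [ 569. -280.] 21 mid [ 569. -280.] rect [ 578. -294.] [46. 75.] 25.7
top jar_short_mid p0.75 [418. 170.  38.  30.] ztop 0.067 zlo 0.005 circ [ 580. -365.] 29 mid [ 579. -364.] rect [ 586. -382.] [60. 92.] 29.6
top press_mid None
top oil_bottle_mid None
top cup_mid p0.88 [326. 171.  27.  28.] ztop 0.056 zlo 0.003 circ [ 572. -160.] 27 mid [ 572. -159.] rect [ 578. -159.] [51. 66.] 85.2
top cup_mid p0.70 [106. 183.  31.  21.] ztop 0.055 zlo 0.003 circ [565. 352.] 23 mid [565. 352.] rect [567. 353.] [48. 49.] 72.8
scene cutter_large_mid p0.81 [318. 317.  36.  44.] ztop 0.055 zlo 0.009 circ [567. 273.] 32 mid [567. 273.] rect [568. 274.] [61. 62.] 47.9
scene cutter_small_mid p0.80 [352. 354.  32.  37.] ztop 0.055 zlo 0.008 circ [567. 353.] 22 mid [567. 353.] rect [567. 353.] [44. 42.] 18.7
scene jar_tall_mid p0.96 [159. 138.  23.  39.] ztop 0.086 zlo 0.007 circ [ 573. -279.] 22 mid [ 573. -279.] rect [ 557. -317.] [127.  44.] 68.2
scene jar_short_mid p0.77 [134. 124.  25.  30.] ztop 0.068 zlo 0.011 circ [ 581. -365.] 30 mid [ 583. -364.] rect [ 582. -364.] [55. 54.] 36.0
scene press_mid p0.90 [198. 237.  29.  36.] ztop 0.086 zlo 0.008 circ [646.   5.] 17 mid [647.   6.] rect [634. -14.] [97. 50.] 59.9
scene oil_bottle_mid p0.63 [275. 266.  32.  48.] ztop 0.126 zlo 0.009 circ [576. 157.] 12 mid [576. 157.] rect [550. 144.] [105.  46.] 24.9
scene cup_mid p0.86 [185. 174.  26.  25.] ztop 0.057 zlo 0.001 circ [ 576. -160.] 28 mid [ 576. -159.] rect [ 565. -182.] [105.  60.] 63.5
[  1.19435935 -46.67519154]
[ 4.70796578 38.72770401]
[0.4971839  0.01229662 0.18784358]
```

View pics/scene_end.png

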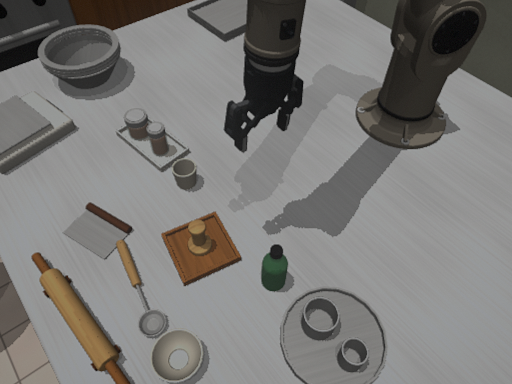

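View pics/top_end.png

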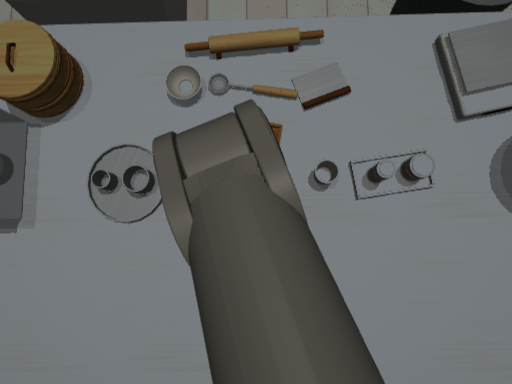

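Both cutters stand in the pan (320,317 and 354,354), the jars in the long tray (136,123 and 157,138) and the press in the square tray (198,238). The bottle and cup haven't moved, and the gripper is clear of everything.

```bash
python3 - <<'E'
from station import *
print(hand_in())
E
```

```text
the job is handed in; nothing more can be done
None
```

The bench is cleared and the job was handed in at about 58 s of the 131 s allowed; `hand_in()` reports no verdict. Both ring cutters stand in the round pan, both spice jars in the long tray and the dough press in the square tray.

| Item | Last measured position | Height check |
|---|---|---|
| Large cutter | about 36 mm from the pan centre | top at 55 mm, floor 4 mm plus 50 mm tall |
| Small cutter | about 44 mm from the pan centre | top at 55 mm, same sum |
| Short jar | x +1, y −47 mm in the tray frame | top at 67–68 mm, expected 65 mm |
| Tall jar | x +5, y +39 mm in the tray frame | top at 85–86 mm, expected 83 mm |
| Press | within about 3 mm of the tray centre | top at 86 mm, expected 87 mm |

- **Jar heights:** both jars also measured 3 mm too tall on the bare bench, so I take that as a sensor bias, not a gap under the jars.
- **Jar landings:** I lowered both jars in 1–2 mm steps. The highest force in the readings at the end of each move was about 7 N; a short peak between readings would not show.
- **Oil bottle and cup:** both measure within 1–2 mm of where they stood and are upright.

Some checks disagreed or were incomplete:
- **Tool height:** the reported TCP height was about 34 mm lower than the fingertips seen by both cameras, beyond the 13 mm swing. I worked from the camera measurements.
- **Press grip:** it closed to about 30 mm on the 26 mm handle, probably because the pads caught the knob. I re-gripped lower before lifting, and the press stood upright after release.
- **Last view:** the arm hid the press and bottle from the top camera, so their final positions come from the scene camera only.

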